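Refit the lift-out bridge deck

TASK

Take the green lift-out bridge deck off its wooden cradle and fit it back into the gap between the two stone piers of the bridge module: feel its two brass ears into the slots and slide them down past the copper spring clips until the deck sits fully home and flat, then let go. Work gently - never force the deck against the piers - and leave the trains, building, jar and tools where they are.

Things in the scene. Friction and masses are not known exactly. Their poses are not given: they have to be found in the camera images.
- deck: Green lift-out deck, loose, 0.2 kg: plate 56 (x) x 112 (y) x 6 mm; along its sides two green girders 4 mm thick, 24 mm high, outer faces at x = -28 and +28: grip it across these (56 mm) near y = 0. Two rails between them, tops 14 mm up. Origin: centre of the underside, z up. Either end may go to either pier. It starts on the cradle, its yaw within 0.15 rad of the cradle's.
- earA (a point): Underside of the deck's brass ear at its +y end, point at y = +62 mm. Each ear is at the middle of an end, 12 mm wide in x, 6 mm thick, flush with the deck's underside, and reaches out to 68 mm from the deck's centre.
- earB (a point): Point on the underside of the deck's ear at its -y end (y = -62 mm).
- base: Fixed plywood base of the bridge module, 96 (x) x 240 (y) x 6 mm; origin: centre of its underside, on the table. On it a steel carriage (top 14 mm up) bears two stone piers facing each other along y. It is clamped somewhere within 10 mm either way along the base's x: NO reading gives this shift, see it or feel for it. It is not shifted in y nor turned, and gentle pushes do not move it.
- slotA (a point): Fixed to the base at y = +65 mm, 64 mm above the table: mouth of the +y pier's slot if the carriage were central (x = 0); the real slot lies up to 10 mm off along the base's x. Gap between pier faces 116 mm (y = -58 to 58). Slot: upright, open above and to the gap, 15 mm wide in x (19 at the 2 mm deep chamfer), 14 long in y; flat cheek tops 5 mm wide and rails beside it, level with the mouth.
- slotB (a point): The same at y = -65 mm for the -y pier. Clips: two copper spring leaves line each slot, sloping in from the mouth to crests 9 mm apart, 57.6 mm above the table. Pushing both ears past them takes some 8 to 20 N down in all, then the push falls off sharply until the seats stop the deck. Much over 25 N would crack the piers.
- seat (a point): Fixed to the base at its centre, 50 mm above the table: the height of the slots' floors, on which the ears rest when fully home (the deck's underside is then at this height).
- cradle: Fixed wooden block 40 (x) by 90 (y) by 26 mm high on which the deck starts, the deck's y along its y; origin: centre of its underside.
- boxcar: Loose maroon model boxcar, 60 by 180 by 72 mm, bystander; origin centre of the underside, long side along y.
- tankcar: Loose black model tank wagon, 50 by 160 by 80 mm, bystander; origin centre of the underside, long side along y.
- flatcar: Loose model flat wagon, 56 by 150 by 22 mm, bystander; origin centre of the underside, long side along y.
- cabin: Loose model signal cabin, 75 by 95 by 61 mm, bystander; origin centre of the underside.
- jar: Loose closed jar with a green cap, 56 mm across, 70 mm high, bystander; origin centre of the underside.
- screwdriver: Loose screwdriver, 180 mm long, lying along its x, bystander.
- wrench: Loose wrench, 140 mm long, lying along its x, bystander.
Things that resemble listed ones, but are neither listed nor needed, are in the scene too. Of the things that look like the deck, the middle-sized one is meant.

How it is judged:
By the outcome, as a careful person would: the job done as asked, in the order asked, and still so for the second after the job is handed in, with the robot touching nothing.
It also fails if it takes over 72 s, if anything falls off the work surface, if the arm or the gripper's body presses on something with over 40 N, if the wrist force passes 120 N, or if a joint passes its speed limit or range.

ROBOT

A 6-joint arm with a two-finger parallel gripper is mounted at the origin on the work surface. World frame = base frame: x ahead of the robot, y to its left, z up, the work surface at z = 0. Lengths are in m, angles in rad, forces in N, time in s.
With the tool pointing down it reaches from about 0.375 to 0.75 m from the base axis. Payload 9 kg.
Tool frame: the origin (TCP) lies midway between the tips of the shut fingers; the grasp point (between the pads) lies 19 mm behind it; z points along the fingers, x is the direction in which the jaws open and shut, and the axes are right-handed (so a half turn about z gives the same grasp; the last joint's range is limited). The gripper opens to 85 mm and grips with 20 to 120 N. Pads are 22 mm wide; open, the fingers measure 114 mm over their backs; the gripper's body (76 mm by 85 mm) begins 54 mm behind the grasp point. The pads swing forward as they close: fully open they stand 13 mm farther back than shut.
Start: joints at [-1.513, 0.104, 0.097, 1.564, 0, 1.353], TCP at [0.163, -0.577, 0.231] pointing down, gripper open.
Joint ranges: [-2.99, 2.99], [-0.84, 1.86], [-1.1, 1.16], [-1.84, 2.11], [-1.51, 1.56], [-3.14, 3.14]. Speed limits (rad/s): [2.22, 2.22, 2.57, 3.14, 3.14, 3.14].

INTERFACE

Orientations are given as a unit quaternion [w, x, y, z].
In Python, from cell import * gives the robot as it stands.
- The arm moves only by the tool apply_moves, never from a script. Its argument "deltas" is text: rows parted by semicolons, each of 4 numbers parted by spaces: the shift along the tool's x, y, z in cm, then the turn about the tool's z in rad. A call has 1 to 12 rows; each row shifts and turns the pose as measured when the row begins, along the tool's axes as they then stand; what a row does not reach is not made up. A row lasts 1/8 s, in which the tool goes at most 62.5 mm and 10.7 degrees, less where a joint would pass 70% of its speed; a pose out of reach is approached as far as the arm can. A call with a gripper value outside its range is refused whole. "gripper" is the opening, from 0 (shut) to 1 (fully open), set as the call begins (left out, the last holds). The fingers move at their own pace and stop on an object; "newtons" is the grip in N (left out, the last holds). Time passes only in rows, so rows that do not move let the fingers close. It gives the time, the measured TCP pose, the force and the opening at its end, in the units of the state.
- read_state(): the state, without advancing time (a new reading comes with each control period).
- get_image(name): name is "side" or "top" or "wrist"; returns a dict with "frame" (400x640x3 uint8, red, green, blue), "camera_matrix" (3x3 intrinsics, pixels), "R" (3x3) and "t" (3): a world point X has camera coordinates R X + t. Camera axes: x right, y down, z forward; pixel columns grow to the right and rows downward; lengths in m; the calibration is good to about 2 mm. A picture is of the moment at which its call begins. There is no depth.
- finish_job(): hands the job in, once; it reports no verdict.
The state is a dict: "t": time; "joint_pos": joint angles; "dq": joint speeds; "joint_efforts": joint torques, N m; "ee_pos": TCP position; "orientation": TCP orientation; "force": force on the tool from outside, world axes, zero at the start; "ft_torque": the same for the moment, N m; "grip_width": finger opening in m.
Only numpy, scipy, OpenCV 4.12 (cv2) and the standard library are available. Lean on these libraries where they do the work, as an engineer would, in place of code of your own. Each camera call takes 0.05 s, during which the arm holds its last target.

## Working session

There is one attempt and no reset: what is moved stays moved. The work goes in short steps, Python scripts to look and compute and a tool call to move; the robot and the scene stay as the last step left them, time stands still between calls to the robot, and variables do not carry over. Pictures are saved under pics/ and viewed, and the job is handed in when it is done.

Besides the shell and the picture viewer there is one more tool, called as name(argument=value, ...) on one line, values as JSON. apply_moves: Moves the arm, as the interface text tells. Its arguments: {"type":"object","properties":{"deltas":{"type":"string"},"gripper":{"type":"number"},"newtons":{"type":"number"}},"required":["deltas"]}

```bash
mkdir -p pics; ls
python3 - <<'E'
from cell import *
import cv2,pickle
s=read_state();print(s)
for n in ["side","top","wrist"]:
    d=get_image(n);cv2.imwrite(f"pics/{n}0.png",d["frame"][:,:,::-1]);pickle.dump(d,open(f"pics/{n}0.pkl","wb"))
    print(n,d["camera_matrix"],d["R"],d["t"])
E
```

```text
pics
{'t': 0.0, 'joint_pos': array([-1.51269034e+00,  1.04660389e-01,  9.64351216e-02,  1.56390578e+00,
        7.53867878e-07,  1.35307723e+00]), 'dq': array([-3.51336106e-04,  3.08863303e-04,  8.99488941e-04,  3.29957524e-04,
       -5.39448192e-04,  2.20337426e-05]), 'joint_efforts': array([-1.28674710e-03, -5.56933451e+01,  5.03648436e+01,  1.71138259e-02,
       -3.86982483e-04, -3.51178159e-06]), 'ee_pos': array([ 0.16338236, -0.57696721,  0.23052632]), 'orientation': array([-5.08258037e-04,  7.97602771e-01, -6.03182704e-01, -4.32485940e-04]), 'force': array([ 0.50939084,  0.60679334, -0.72951181]), 'ft_torque': array([-0.00065837,  0.02165957, -0.00526834]), 'grip_width': 0.08543276388612332}
side [[458.5914614    0.         318.7252133 ]
 [  0.         458.5914614  194.69946563]
 [  0.           0.           1.        ]] [[-0.72988939 -0.68332456 -0.01813918]
 [-0.41014888  0.45901842 -0.78808628]
 [ 0.54684492 -0.56777605 -0.61529748]] [0.40804547 0.27730074 0.88527529]
top [[425.22030204   0.         319.41324557]
 [  0.         425.22030204 206.58182906]
 [  0.           0.           1.        ]] [[-0.05353159 -0.99854718 -0.0061555 ]
 [-0.97613907  0.05362743 -0.21042011]
 [ 0.21044451 -0.0052555  -0.97759168]] [0.0371879  0.55897566 1.10635443]
wrist [[285.85232452   0.         315.30219127]
 [  0.         285.85232452 202.2328212 ]
 [  0.           0.           1.        ]] [[ 0.27285673 -0.96205415 -0.00100495]
 [-0.92845541 -0.26360085  0.26169665]
 [-0.25203125 -0.07047264 -0.96514965]] [-0.59877858 -0.03404184  0.37815222]
```

View pics/top0.png

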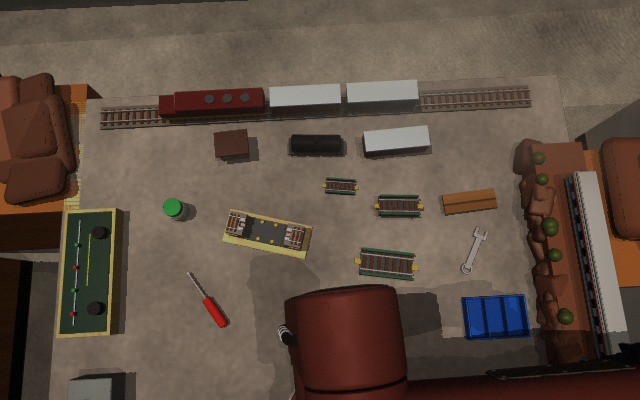

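View pics/side0.png

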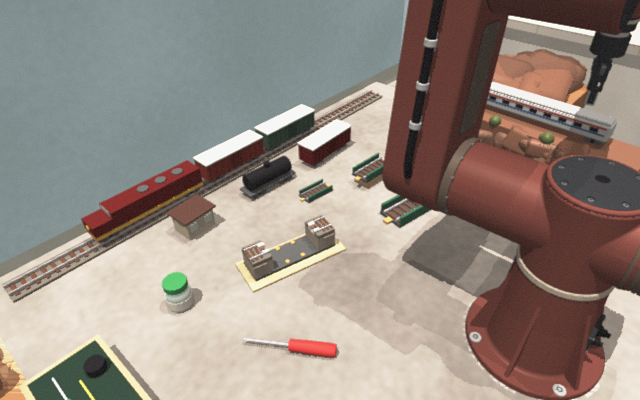

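View pics/wrist0.png

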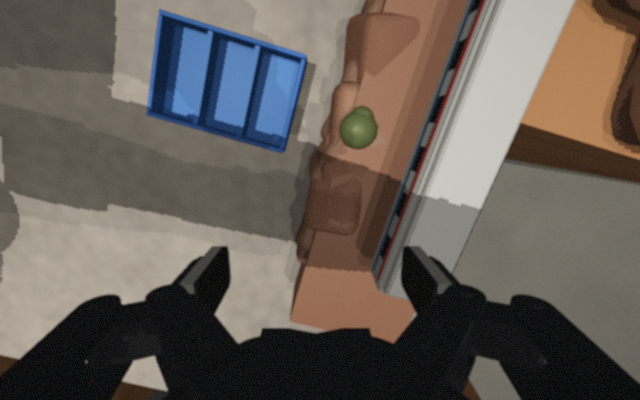

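```bash
cat > h.py <<'E'
import numpy as np,cv2,pickle
def ray(d,u,v,z):
    K,R,t=d["camera_matrix"],d["R"],d["t"]
    c=-R.T@t; r=R.T@np.linalg.solve(K,[u,v,1.]); return c+r*(z-c[2])/r[2]
def proj(d,X):
    p=d["camera_matrix"]@(d["R"]@np.asarray(X,float)+d["t"]); return p[:2]/p[2]
def crop(d,u0,v0,u1,v1,k,fn):
    c=d["frame"][v0:v1,u0:u1,::-1]; cv2.imwrite(fn,cv2.resize(c,None,fx=k,fy=k,interpolation=cv2.INTER_CUBIC))
E
python3 - <<'E'
from h import *
d=pickle.load(open("pics/top0.pkl","rb"))
crop(d,310,165,440,290,5,"pics/c1.png")
crop(d,215,200,325,265,7,"pics/c2.png")
for n,a,b,z in [("small",(324,186),(357,187),.03),("mid",(376,206),(424,206),.03),("big",(356,261),(418,268),.0)]:
    A,B=ray(d,*a,z),ray(d,*b,z);print(n,A,B,np.linalg.norm(A-B))
E
```

```text
small [ 0.62558435 -0.00953742  0.03      ] [ 0.61748376 -0.10293769  0.03      ] 0.0937508997658799
mid [ 0.55948291 -0.15226966  0.03      ] [ 0.55208978 -0.28681941  0.03      ] 0.13475271414994308
big [ 0.41136614 -0.08764158  0.        ] [ 0.38258052 -0.25915791  0.        ] 0.17391510055889473
```

View pics/c1.png

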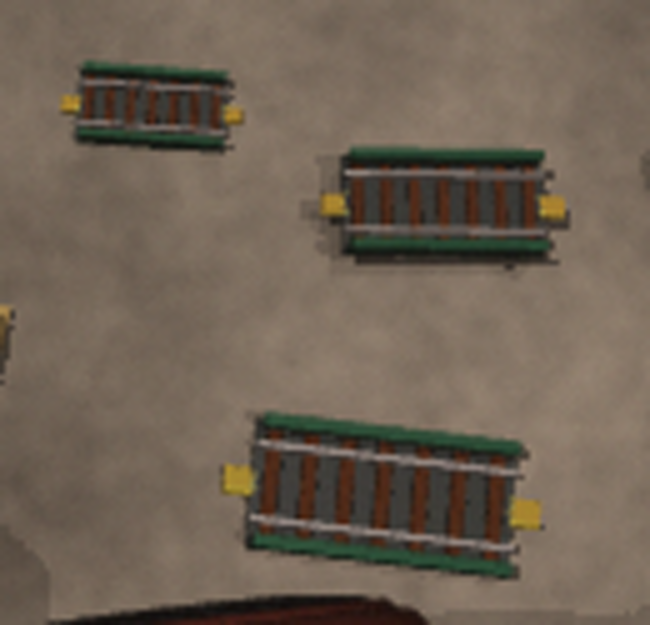

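View pics/c2.png

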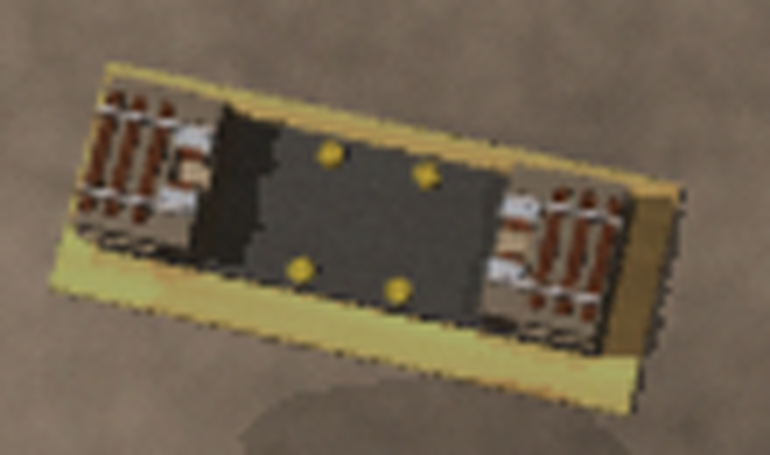

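The look-alikes in the top view are small (340,186) at 94 mm, middle (399,206) at 135 mm, and large (387,264) at 174 mm. The enlarged crop shows the middle one standing raised, with an offset shadow and a length close to 136 mm, so that is the deck on the cradle. Next I'll measure it and the base.

Run:
```python
from h import *
d=pickle.load(open("pics/top0.pkl","rb"))
hsv=cv2.cvtColor(d["frame"],cv2.COLOR_RGB2HSV)
m=cv2.inRange(hsv,(20,140,90),(35,255,255))
n,l,st,c=cv2.connectedComponentsWithStats(m)
for i in range(1,n):
    x,y=c[i]
    if 365<x<435 and 190<y<222: print("ear",c[i],st[i],ray(d,x,y,.031))
g=cv2.inRange(hsv,(60,80,30),(95,255,255)); n,l,st,c=cv2.connectedComponentsWithStats(g)
for i in range(1,n):
    x,y=c[i]
    if 365<x<435 and 185<y<222 and st[i][4]>8: 
        print("gird",c[i],st[i],ray(d,x,y,.05))
        pts=np.argwhere(l==i)[:,::-1]; P=np.array([ray(d,u,v,.05)[:2] for u,v in pts]); q=P-P.mean(0); e=np.linalg.svd(q)[2][0]; print(np.degrees(np.arctan2(e[1],e[0])))
cs=[(108,65),(682,190),(632,412),(50,290)]
W=[ray(d,215+u/7,200+v/7,.006) for u,v in cs]; W=np.array(W);print(W, W.mean(0))
print("lens",[np.linalg.norm(W[i]-W[(i+1)%4]) for i in range(4)])
ch=[(193,138),(178,203),(522,207),(499,271)]
C=np.array([ray(d,215+u/7,200+v/7,.064) for u,v in ch]);print("cheeks",C)
```

```text
ear [376.22222222 205.55555556] [374 204   5   4  18] [ 0.56051346 -0.15285542  0.031     ]
ear [419.95454545 206.09090909] [418 204   5   5  22] [ 0.55224899 -0.27521329  0.031     ]
gird [398.23943662 195.50704225] [380 195  38   2  71] [ 0.58164285 -0.21349698  0.05      ]
-93.48530684534595
gird [399.24675325 213.49350649] [380 213  39   2  77] [ 0.5307516  -0.21155494  0.05      ]
-93.19326126664873
[[0.57779091 0.26205508 0.006     ]
 [0.51311584 0.02957384 0.006     ]
 [0.42450108 0.05402651 0.006     ]
 [0.48622369 0.28634116 0.006     ]] [0.50040788 0.15799915 0.006     ]
lens [np.float64(0.2413097474387435), np.float64(0.09192664803951364), np.float64(0.24037424103301014), np.float64(0.09473315268640799)]
cheeks [[0.53423323 0.2172452  0.064     ]
 [0.50902111 0.22343313 0.064     ]
 [0.50021323 0.09075546 0.064     ]
 [0.47585214 0.10054553 0.064     ]]
```

```bash
cat >> h.py <<'E'
from scipy.spatial.transform import Rotation as Ro
def state_R(s): 
    q=s["orientation"]; return Ro.from_quat([q[1],q[2],q[3],q[0]]).as_matrix()
def ang(s): 
    T=state_R(s); return np.arctan2(T[1,0],T[0,0])
def plan(s,p,a,n):
    "rows to get TCP to p with tool-x world angle a in n rows"
    T=state_R(s); P=np.array(s["ee_pos"]); a0=ang(s); da=(a-a0+np.pi)%(2*np.pi)-np.pi
    step=(np.asarray(p)-P)/n
    for i in range(n):
        Ti=Ro.from_rotvec([0,0,da*i/n]).as_matrix()@T
        print(np.round(np.r_[Ti.T@step*100,-da/n],3))
E
python3 - <<'E'
from cell import *
from h import *
s=read_state(); T=state_R(s)
d=pickle.load(open("pics/wrist0.pkl","rb"))
c=-d["R"].T@d["t"]; print("cam in tool",T.T@(c-s["ee_pos"]), "cam axes in tool",T.T@d["R"].T)
print(T,ang(s))
plan(s,[.5004,.158,.25],np.radians(-15.2),14)
E
```

```text
cam in tool [-0.00076525 -0.06641444 -0.14258092] cam axes in tool [[ 9.99999830e-01  5.55278039e-04  1.75143839e-04]
 [-5.81765839e-04  9.65099297e-01  2.61883578e-01]
 [-2.36129962e-05 -2.61883635e-01  9.65099457e-01]]
[[ 2.72296987e-01 -9.62213252e-01 -9.43875443e-05]
 [-9.62212706e-01 -2.72296935e-01  1.04235808e-03]
 [-1.02867219e-03 -1.93010070e-04 -9.99999452e-01]] -1.2950167576231701
[-4.397 -3.746 -0.133 -0.074]
[-4.109 -4.059 -0.133 -0.074]
[-3.8   -4.35  -0.133 -0.074]
[-3.47  -4.618 -0.133 -0.074]
[-3.121 -4.86  -0.134 -0.074]
[-2.756 -5.076 -0.134 -0.074]
[-2.375 -5.265 -0.134 -0.074]
[-1.982 -5.425 -0.135 -0.074]
[-1.578 -5.556 -0.135 -0.074]
[-1.165 -5.657 -0.136 -0.074]
[-0.747 -5.728 -0.136 -0.074]
[-0.324 -5.767 -0.137 -0.074]
[ 0.101 -5.775 -0.137 -0.074]
[ 0.525 -5.752 -0.137 -0.074]
```

Run:
```python
from cell import *
from h import *
s=read_state()
plan(s,[.5564,-.2140,.235],np.radians(-3.6),10)
```

```text
[-2.423 -4.77  -0.04  -0.123]
[-1.819 -5.032 -0.04  -0.123]
[-1.186 -5.217 -0.041 -0.123]
[-0.536 -5.324 -0.042 -0.123]
[ 0.122 -5.349 -0.042 -0.123]
[ 0.779 -5.294 -0.043 -0.123]
[ 1.424 -5.158 -0.044 -0.123]
[ 2.047 -4.944 -0.044 -0.123]
[ 2.639 -4.655 -0.045 -0.123]
[ 3.191 -4.295 -0.046 -0.123]
```

apply_moves(deltas="-2.4 -4.8 0 -0.12; -1.8 -5 0 -0.12; -1.2 -5.2 0 -0.12; -0.5 -5.3 0 -0.12; 0.1 -5.3 0 -0.12; 0.8 -5.3 0 -0.12; 1.4 -5.2 0 -0.12; 2 -4.9 0 -0.12; 2.6 -4.7 0 -0.12; 3.2 -4.3 0 -0.12", gripper=1)

```text
t: 1.4
ee_pos: [0.5638, -0.2041, 0.2283]
orientation: [-0.002, 1.0, -0.032, -0.001]
force: [0.1, -0.2, 1.1]
grip_width: 0.0856
```

Run:
```python
from cell import *
from h import *
s=read_state(); print(s["t"],s["ee_pos"],np.degrees(ang(s)),s["joint_pos"],s["force"])
plan(s,[.5564,-.2140,.235],np.radians(-3.6),3)
```

```text
1.4 [ 0.56384777 -0.2041173   0.22829328] -3.6171523353193096 [-0.56638904  0.10536804  0.0931315   1.56114319  0.00234435  1.06753734] [ 0.05054013 -0.16243597  1.1140764 ]
[-0.227  0.344 -0.224 -0.   ]
[-0.227  0.344 -0.224 -0.   ]
[-0.227  0.344 -0.224 -0.   ]
```

apply_moves(deltas="-0.7 1 0 0; 0 0 0 0")

```text
t: 1.65
ee_pos: [0.5577, -0.2106, 0.2271]
orientation: [-0.002, 1.0, -0.028, -0.001]
force: [-0.2, -0.5, 0.3]
grip_width: 0.0853
```

Run:
```python
from cell import *
from h import *
s=read_state(); print(s["t"],s["ee_pos"],np.degrees(ang(s)))
d=get_image("wrist");cv2.imwrite("pics/w1.png",d["frame"][:,:,::-1]);pickle.dump((s,d),open("pics/w1.pkl","wb"))
d=get_image("top");cv2.imwrite("pics/t1.png",d["frame"][:,:,::-1])
plan(read_state(),[.5004,.158,.25],np.radians(-15.2),7)
```

```text
1.65 [ 0.55773634 -0.21063249  0.22709657] -3.2527207705986845
[-1.121 -5.213 -0.298  0.03 ]
[-1.275 -5.178 -0.298  0.03 ]
[-1.428 -5.137 -0.298  0.03 ]
[-1.58  -5.093 -0.298  0.03 ]
[-1.73  -5.044 -0.298  0.03 ]
[-1.879 -4.99  -0.298  0.03 ]
[-2.026 -4.932 -0.298  0.03 ]
```

View pics/w1.png

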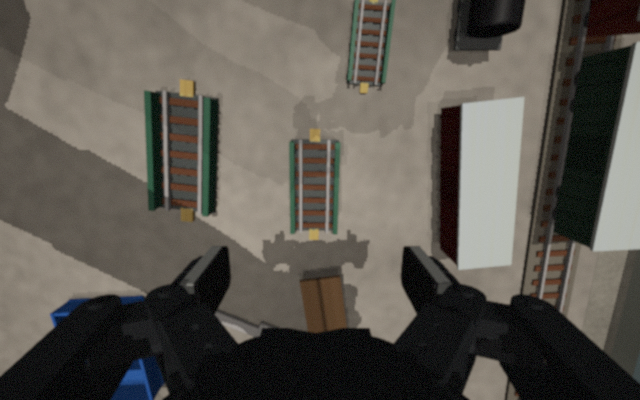

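The wrist view shows the middle deck at about (314,186), with brass ears near (315,135) and (314,235). The large look-alike is at left (187,150) and the small one at top (370,45).

Run:
```python
from h import *
s,d=pickle.load(open("pics/w1.pkl","rb"))
hsv=cv2.cvtColor(d["frame"],cv2.COLOR_RGB2HSV)
m=cv2.inRange(hsv,(18,110,90),(35,255,255))
n,l,st,c=cv2.connectedComponentsWithStats(m)
E=[]
for i in range(1,n):
    x,y=c[i]
    if 290<x<340 and 120<y<245 and st[i][4]>10: print("ear",c[i],st[i],ray(d,x,y,.032)); E.append(ray(d,x,y,.032))
g=cv2.inRange(hsv,(60,80,30),(95,255,255)); n,l,st,c=cv2.connectedComponentsWithStats(g)
for i in range(1,n):
    x,y=c[i]
    if 280<x<345 and 130<y<242 and st[i][4]>8: 
        print("gird",c[i],st[i],ray(d,x,y,.05))
        pts=np.argwhere(l==i)[:,::-1]; P=np.array([ray(d,u,v,.05)[:2] for u,v in pts]); q=P-P.mean(0); e=np.linalg.svd(q)[2][0]; print(np.degrees(np.arctan2(e[1],e[0])))
c=(E[0]+E[1])/2; v=E[0]-E[1]; print(c,np.degrees(np.arctan2(v[1],v[0])),np.linalg.norm(v))
crop(d,270,110,360,250,4,"pics/c3.png")
```

```text
ear [314.3271028  134.46728972] [310 129  10  12 107] [ 0.55939503 -0.15377676  0.032     ]
ear [313.66666667 234.42028986] [310 230   8  10  69] [ 0.55156031 -0.27634031  0.032     ]
gird [292.15053763 187.17562724] [290 142   5  91 279] [ 0.53085891 -0.21040029  0.05      ]
-94.0220135452715
gird [335.49212598 187.72834646] [333 143   6  90 254] [ 0.58029419 -0.21380896  0.05      ]
-94.14952352074889
[ 0.55547767 -0.21505853  0.032     ] 86.34241663914908 0.12281370117520392
```

apply_moves(deltas="-1.1 -5.2 -0.3 0.03; -1.3 -5.2 -0.3 0.03; -1.4 -5.1 -0.3 0.03; -1.6 -5.1 -0.3 0.03; -1.7 -5 -0.3 0.03; -1.9 -5 -0.3 0.03; -2 -4.9 -0.3 0.03; 0 0 0 0")

```text
t: 2.75
ee_pos: [0.5013, 0.1607, 0.2515]
orientation: [-0.003, 0.989, -0.147, 0.001]
force: [0.0, 0.3, -0.5]
grip_width: 0.0852
```

Run:
```python
from cell import *
from h import *
s=read_state(); print(s["t"],s["ee_pos"],np.degrees(ang(s)),s["dq"])
d=get_image("wrist");cv2.imwrite("pics/w2.png",d["frame"][:,:,::-1]);pickle.dump((s,d),open("pics/w2.pkl","wb"))
```

```text
2.75 [0.50134171 0.16067687 0.2515016 ] -16.914038476393433 [-0.05282114 -0.01007381 -0.01504665 -0.0074935  -0.01908147 -0.02150951]
```

View pics/w2.png

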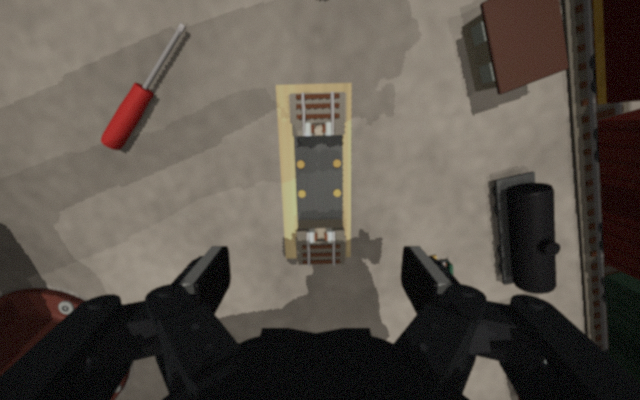

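apply_moves(deltas="0 0 4 0; 0 0 4 -0.02; 0 0 0 0; 0 0 0 0")

```text
t: 3.3
ee_pos: [0.5039, 0.1539, 0.1717]
orientation: [-0.002, 0.99, -0.142, 0.002]
force: [0.6, 0.2, 0.5]
grip_width: 0.0857
```

Run:
```python
from cell import *
from h import *
s=read_state(); print(s["t"],s["ee_pos"],np.degrees(ang(s)),s["dq"])
d=get_image("wrist");pickle.dump((s,d),open("pics/w3.pkl","wb"))
crop(d,250,60,400,330,2,"pics/w3.png")
crop(d,290,110,350,150,10,"pics/w3a.png")
crop(d,290,230,350,290,10,"pics/w3b.png")
```

```text
3.3 [0.50385097 0.15385114 0.1716769 ] -16.282239538469955 [-0.01538199  0.00338846 -0.01606589 -0.00027821 -0.00060398 -0.0039347 ]
```

View pics/w3.png

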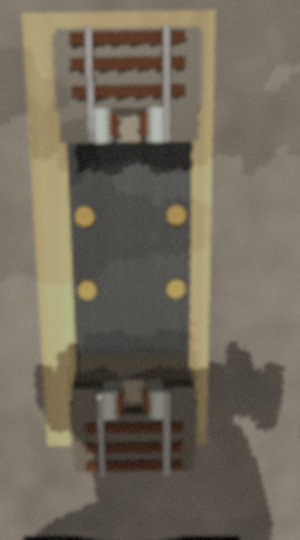

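Run:
```python
from h import *
s,d=pickle.load(open("pics/w3.pkl","rb"))
crop(d,285,100,345,140,12,"pics/w3a.png")
crop(d,285,240,345,280,12,"pics/w3b.png")
```

```text
(no output)
```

View pics/w3a.png

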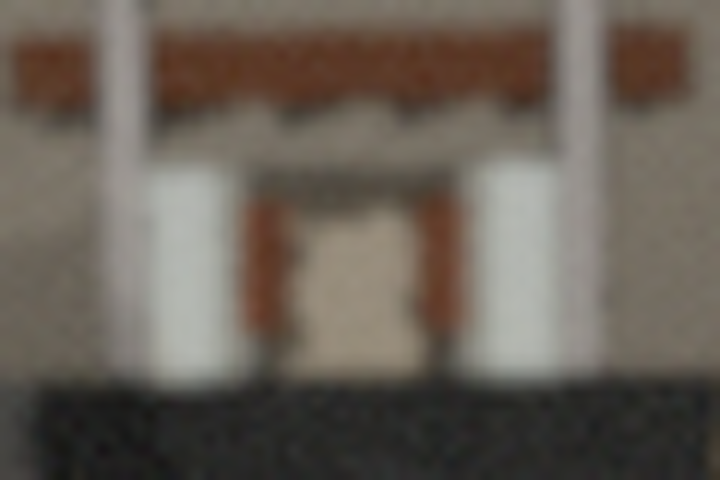

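View pics/w3b.png

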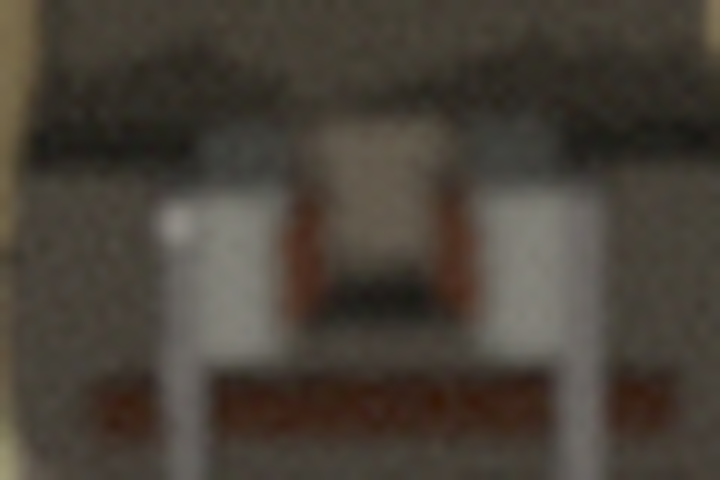

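Run:
```python
from h import *
s,d=pickle.load(open("pics/w3.pkl","rb"))
f=lambda px,py,oy:ray(d,285+(px+.5)/12-.5,oy+(py+.5)/12-.5,.064)
L={}
for n,pts,oy in [("A",[(150,383),(232,383),(475,383),(556,383),(353,383),(353,165)],100),("B",[(203,190),(290,190),(475,190),(560,190),(381,190),(381,355)],240)]:
    P=np.array([f(x,y,oy) for x,y in pts])[:,:2]; L[n]=P
    print(n,P); 
    print(" x widths mm",np.linalg.norm(P[1:4]-P[0],axis=1)*1e3,"slot len",np.linalg.norm(P[5]-P[4])*1e3)
A,B=L["A"][4],L["B"][4]; v=A-B
print("gap",np.linalg.norm(v)*1e3,"ang",np.degrees(np.arctan2(v[1],v[0])),"mid",(A+B)/2)
A,B=(L["A"][4]+L["A"][5])/2,(L["B"][4]+L["B"][5])/2; v=A-B
print("slots",A,B,np.linalg.norm(v)*1e3,np.degrees(np.arctan2(v[1],v[0])),(A+B)/2)
# base corners from crop w3 (scale2, origin 250,60)
```

```text
A [[0.50648272 0.21753653]
 [0.51206543 0.21590894]
 [0.52861634 0.21108365]
 [0.53413564 0.20947455]
 [0.52030552 0.21350661]
 [0.52445848 0.2276918 ]]
 x widths mm [ 5.8151304  23.05507705 28.80415445] slot len 14.780625265621287
B [[0.47658024 0.10662514]
 [0.48322004 0.10467414]
 [0.49734477 0.10052381]
 [0.50383708 0.09861615]
 [0.49016693 0.10263291]
 [0.48612426 0.08871599]]
 x widths mm [ 6.92050075 21.64236308 28.40913373] slot len 14.492193211846253
gap 114.89696534210846 ang 74.79284190385157 mid [0.50523622 0.15806976]
slots [0.522382   0.22059921] [0.48814559 0.09567445] 129.53118021787964 74.67403275869964 [0.5052638  0.15813683]
```

Run:
```python
from cell import *
from h import *
plan(read_state(),[.5556,-.2141,.17],np.radians(-3.8),7)
```

```text
[ 2.183  4.84   0.007 -0.031]
[ 2.031  4.905  0.006 -0.031]
[ 1.878  4.966  0.005 -0.031]
[ 1.722e+00  5.022e+00  4.000e-03 -3.100e-02]
[ 1.566e+00  5.073e+00  3.000e-03 -3.100e-02]
[ 1.407e+00  5.119e+00  3.000e-03 -3.100e-02]
[ 1.247e+00  5.161e+00  2.000e-03 -3.100e-02]
```

apply_moves(deltas="2.2 4.8 0 -0.03; 2 4.9 0 -0.03; 1.9 5 0 -0.03; 1.7 5 0 -0.03; 1.6 5.1 0 -0.03; 1.4 5.1 0 -0.03; 1.2 5.2 0 -0.03; 0 0 1.5 0; 0 0 1 0")

```text
t: 4.47
ee_pos: [0.5632, -0.232, 0.1634]
orientation: [0.002, 0.999, -0.035, 0.013]
force: [0.6, 0.2, 0.7]
grip_width: 0.0855
```

Run:
```python
from cell import *
from h import *
s=read_state(); print(s["t"],s["ee_pos"],np.degrees(ang(s)),s["dq"])
plan(s,[.5556,-.2141,.1],np.radians(-3.8),1)
```

```text
4.475 [ 0.56322922 -0.23199142  0.16336545] -4.055465999295697 [-0.02071816  0.02026068 -0.09279983 -0.14626481 -0.00436218 -0.00622599]
[-1.058e+00 -1.753e+00  6.304e+00 -4.000e-03]
```

apply_moves(deltas="-1 -1.7 3 0; 0 0 2 0; 0 0 0 0; 0 0 0 0")

```text
t: 4.97
ee_pos: [0.557, -0.213, 0.1137]
orientation: [0.003, 0.999, -0.034, 0.015]
force: [0.7, 0.2, 0.5]
grip_width: 0.0857
```

Run:
```python
from cell import *
from h import *
s=read_state(); print(s["t"],s["ee_pos"],np.degrees(ang(s)),s["dq"]); print(state_R(s)); print(s["joint_pos"])
plan(s,[.5556,-.2141,.1],np.radians(-3.8),1)
d=get_image("wrist");pickle.dump((s,d),open("pics/w4.pkl","wb"))
crop(d,220,50,420,320,2,"pics/w4.png")
```

```text
4.975 [ 0.55699934 -0.21298045  0.11373253] -3.930155114191628 [ 0.00175286  0.0041663  -0.00185708 -0.00270718 -0.00104695  0.00250327]
[[ 0.9972069  -0.06868676  0.02933473]
 [-0.06851004 -0.99762595 -0.00698873]
 [ 0.02974512  0.00495948 -0.99954521]]
[-0.58977327  0.06508806 -0.15750283  1.31993405  0.01050727  1.04983955]
[-0.173  0.114  1.369 -0.002]
```

View pics/w4.png

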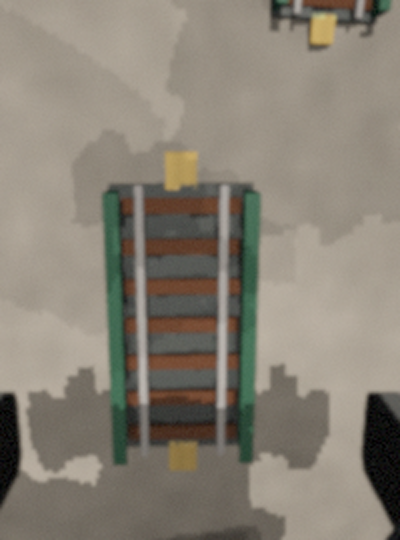

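The deck lies at crop centre (183,320), well between the fingers. Fast travel left the tool pitched about 1.7°, so I'll see how to shed that before grasping.

apply_moves(deltas="0 0 -4 0; -4 0 0 0; -4 0 0 0; 0 0 0 0")

```text
t: 5.52
ee_pos: [0.4765, -0.2094, 0.1571]
orientation: [0.005, 0.999, -0.034, 0.017]
force: [0.0, 0.6, -0.2]
grip_width: 0.0855
```

```bash
cat > st.py <<'E'
from cell import *
from h import *
import sys
s=read_state(); T=state_R(s); print("t",round(s["t"],2),s["ee_pos"],"ang",round(np.degrees(ang(s)),2),"toolz deg",np.round(np.degrees(T[:2,2]),2),"F",np.round(s["force"],1),"M",np.round(s["ft_torque"],2),"w",round(s["grip_width"],4))
if len(sys.argv)>4: plan(s,[float(v) for v in sys.argv[1:4]],np.radians(float(sys.argv[4])),int(sys.argv[5]))
E
python3 st.py
```

```text
t 5.53 [ 0.47646748 -0.20938783  0.15714645] ang -3.93 toolz deg [ 1.98 -0.66] F [ 0.   0.6 -0.2] M [-0.03  0.01  0.01] w 0.0855
```

apply_moves(deltas="4 0 0 0; 4 0 0 0; 0 0 0 0")

```text
t: 5.9
ee_pos: [0.5606, -0.2168, 0.1629]
orientation: [0.007, 0.999, -0.035, 0.02]
force: [0.4, -0.6, -0.3]
grip_width: 0.0853
```

```bash
python3 st.py
```

```text
t 5.9 [ 0.5606458  -0.21675775  0.16286231] ang -4.03 toolz deg [ 2.24 -0.84] F [ 0.4 -0.6 -0.3] M [ 0.05  0.09 -0.01] w 0.0853
```

apply_moves(deltas="0 0 0 0; 0 0 0 0; 0 0 0 0; 0 0 0 0")

```text
t: 6.4
ee_pos: [0.5604, -0.2172, 0.1643]
orientation: [0.007, 0.999, -0.035, 0.02]
force: [0.4, -0.3, -0.3]
grip_width: 0.0855
```

```bash
python3 st.py
```

```text
t 6.4 [ 0.56036081 -0.21719418  0.16431567] ang -4.05 toolz deg [ 2.32 -0.9 ] F [ 0.4 -0.3 -0.3] M [0.02 0.02 0.  ] w 0.0855
```

apply_moves(deltas="0 -5 0 0; 0 -5 0 0; 0 -5 0 0; 0 -5 0 0; 0 0 0 0; 0 0 0 0")

```text
t: 7.15
ee_pos: [0.5743, -0.0134, 0.1626]
orientation: [0.008, 0.999, -0.037, 0.022]
force: [0.8, -0.2, -0.4]
grip_width: 0.0854
```

```bash
python3 st.py
```

```text
t 7.15 [ 0.57433126 -0.01342517  0.16261589] ang -4.22 toolz deg [ 2.46 -0.97] F [ 0.8 -0.2 -0.4] M [0.1  0.04 0.01] w 0.0854
```

apply_moves(deltas="0 5 0 0; 0 5 0 0; 0 5 0 0; 0 5 0 0; 0 0 0 0")

```text
t: 7.78
ee_pos: [0.5572, -0.2245, 0.1659]
orientation: [0.008, 0.999, -0.04, 0.022]
force: [0.0, 1.7, 0.1]
grip_width: 0.085
```

```bash
python3 st.py
```

```text
t 7.78 [ 0.55722057 -0.22453037  0.16585125] ang -4.52 toolz deg [ 2.53 -1.07] F [0.  1.7 0.1] M [0.05 0.04 0.01] w 0.085
```

apply_moves(deltas="0 0 -5 0; 0 0 -5 0; 0 0 0 0")

```text
t: 8.15
ee_pos: [0.5506, -0.2246, 0.2674]
orientation: [0.008, 0.999, -0.042, 0.021]
force: [-0.5, -0.1, 0.2]
grip_width: 0.0851
```

```bash
python3 st.py
```

```text
t 8.15 [ 0.5505895  -0.22455762  0.26740153] ang -4.81 toolz deg [ 2.41 -0.98] F [-0.5 -0.1  0.2] M [ 0.02  0.04 -0.05] w 0.0851
```

apply_moves(deltas="0 0 5 0; 0 0 5 0; 0 0 0 0")

```text
t: 8.52
ee_pos: [0.5543, -0.2267, 0.1646]
orientation: [0.008, 0.999, -0.043, 0.022]
force: [-0.9, 0.1, 0.2]
grip_width: 0.0857
```

```bash
python3 st.py
```

```text
t 8.53 [ 0.55430673 -0.2267169   0.16461323] ang -4.89 toolz deg [ 2.44 -0.99] F [-0.9  0.1  0.2] M [0.11 0.1  0.  ] w 0.0857
```

apply_moves(deltas="-4.8 -1.5 -1 0; -4.8 -1.5 -1 0; -4.8 -1.5 -1 0; -1 -0.3 0 0; -1 -0.3 0 0")

```text
t: 9.15
ee_pos: [0.3904, -0.1606, 0.1944]
orientation: [0.009, 0.999, -0.043, 0.023]
force: [0.1, -0.6, -0.3]
grip_width: 0.0855
```

```bash
python3 st.py; python3 -c "
from cell import *
print(read_state()['joint_pos'])"
```

```text
t 9.15 [ 0.39043997 -0.16055576  0.19444831] ang -4.93 toolz deg [ 2.64 -1.19] F [ 0.1 -0.6 -0.3] M [0.04 0.08 0.02] w 0.0855
[-0.71309761 -0.53274354 -0.5259914   1.5291689   0.01445259  0.94452619]
```

apply_moves(deltas="-1.5 -0.5 0 0; -1.5 -0.5 0 0; -1.5 -0.5 0 0; -1.5 -0.5 0 0; 0 0 0 0")

```text
t: 9.78
ee_pos: [0.3316, -0.1359, 0.202]
orientation: [0.014, 0.999, -0.044, 0.029]
force: [0.5, -0.8, 0.2]
grip_width: 0.0856
```

```bash
python3 st.py; python3 -c "
from cell import *
print(read_state()['joint_pos'])"
```

```text
t 9.78 [ 0.33157189 -0.13590591  0.20204585] ang -4.97 toolz deg [ 3.21 -1.72] F [ 0.5 -0.8  0.2] M [-0.01  0.03  0.01] w 0.0856
[-0.77527368 -0.77933144 -0.66673109  1.62238094  0.01781496  0.88358373]
```

apply_moves(deltas="4.8 1.5 0 0; 4.8 1.5 0 0; 4.8 1.5 0 0; 4.8 1.5 0 0; 0 0 0 0")

```text
t: 10.4
ee_pos: [0.5276, -0.2171, 0.2219]
orientation: [0.018, 0.998, -0.045, 0.034]
force: [-1.1, 1.0, -0.5]
grip_width: 0.0852
```

```bash
python3 st.py
```

```text
t 10.4 [ 0.52756065 -0.21713147  0.2218854 ] ang -5.04 toolz deg [ 3.75 -2.18] F [-1.1  1.  -0.5] M [0.06 0.06 0.01] w 0.0852
```

apply_moves(deltas="0 0 0 0.15; 0 0 0 0.15; 0 0 0 0.15; 0 0 0 0")

```text
t: 10.9
ee_pos: [0.5286, -0.2172, 0.2249]
orientation: [0.01, 0.962, -0.272, 0.038]
force: [0.6, 0.5, 0.8]
grip_width: 0.0853
```

```bash
python3 st.py
```

```text
t 10.9 [ 0.5285825  -0.21722051  0.22490693] ang -31.58 toolz deg [ 3.88 -2.26] F [0.6 0.5 0.8] M [ 0.06  0.08 -0.03] w 0.0853
```

apply_moves(deltas="0 0 0 -0.15; 0 0 0 -0.15; 0 0 0 -0.15; 0 0 0 0")

```text
t: 11.4
ee_pos: [0.5287, -0.2172, 0.228]
orientation: [0.019, 0.998, -0.037, 0.036]
force: [-0.3, -0.6, -1.0]
grip_width: 0.0853
```

```bash
python3 st.py
```

```text
t 11.4 [ 0.52874029 -0.2171729   0.22797994] ang -4.16 toolz deg [ 4.07 -2.38] F [-0.3 -0.6 -1. ] M [ 0.04  0.08 -0.04] w 0.0853
```

```bash
cat > j.py <<'E'
from cell import *
from h import *
s=read_state();print(np.round(s["joint_pos"],5),np.round(s["ee_pos"],4),np.round(s["joint_efforts"],2))
E
python3 j.py
```

```text
[-0.6226  -0.09262 -0.1089   1.47253  0.00761  1.02254] [ 0.5287 -0.2172  0.228 ] [-1.000e-02 -4.649e+01  5.127e+01 -9.300e-01  3.000e-02 -1.180e+00]
```

apply_moves(deltas="0 0 0 0; 0 0 0 0; 0 0 0 0; 0 0 0 0; 0 0 0 0; 0 0 0 0")

```text
t: 12.15
ee_pos: [0.5287, -0.2171, 0.2285]
orientation: [0.02, 0.998, -0.039, 0.037]
force: [-0.8, 0.4, 0.1]
grip_width: 0.0855
```

```bash
python3 j.py;python3 st.py
```

```text
[-0.62255 -0.09342 -0.10876  1.47282  0.00761  1.02689] [ 0.5287 -0.2171  0.2285] [ 0.000e+00 -4.661e+01  5.134e+01 -9.300e-01  3.000e-02  0.000e+00]
t 12.15 [ 0.52873812 -0.21714036  0.22849487] ang -4.41 toolz deg [ 4.1 -2.4] F [-0.8  0.4  0.1] M [ 0.05  0.08 -0.05] w 0.0855
```

apply_moves(deltas="0 0 -6 0; 0 0 0 0")

```text
t: 12.4
ee_pos: [0.5237, -0.2142, 0.2886]
orientation: [0.019, 0.998, -0.039, 0.036]
force: [-0.0, -0.8, -0.3]
grip_width: 0.0855
```

```bash
python3 j.py;python3 st.py
```

```text
[-0.62354 -0.08629  0.00772  1.58454  0.00765  1.02611] [ 0.5237 -0.2142  0.2886] [ 2.000e-02 -4.681e+01  5.185e+01  2.300e-01  2.000e-02 -1.000e-02]
t 12.4 [ 0.5236813  -0.21416459  0.28855199] ang -4.43 toolz deg [ 3.99 -2.33] F [-0.  -0.8 -0.3] M [ 0.03  0.06 -0.02] w 0.0855
```

apply_moves(deltas="0 0 6 0; 0 0 0 0")

```text
t: 12.65
ee_pos: [0.5279, -0.2166, 0.2274]
orientation: [0.019, 0.998, -0.039, 0.036]
force: [-0.4, 0.3, 0.3]
grip_width: 0.0854
```

```bash
python3 j.py;python3 st.py
```

```text
[-0.62272 -0.09345 -0.11064  1.47346  0.00759  1.02709] [ 0.5279 -0.2166  0.2274] [ 4.000e-02 -4.626e+01  4.950e+01 -2.320e+00  3.000e-02  1.000e-02]
t 12.65 [ 0.5278522  -0.21663186  0.22738327] ang -4.44 toolz deg [ 3.98 -2.32] F [-0.4  0.3  0.3] M [-0.    0.02 -0.  ] w 0.0854
```

apply_moves(deltas="6 2 0 0; 0 0 0 0")

```text
t: 12.9
ee_pos: [0.5856, -0.2408, 0.2318]
orientation: [0.018, 0.999, -0.04, 0.033]
force: [0.1, 0.3, 0.5]
grip_width: 0.0854
```

```bash
python3 j.py;python3 st.py
```

```text
[-0.59906  0.10472  0.09656  1.48717  0.00553  1.05105] [ 0.5856 -0.2408  0.2318] [ -0.13 -54.13  54.53  -2.2    0.09   0.13]
t 12.9 [ 0.58556837 -0.24084255  0.23182332] ang -4.47 toolz deg [ 3.75 -2.17] F [0.1 0.3 0.5] M [ 0.02  0.09 -0.01] w 0.0854
```

apply_moves(deltas="6 2 0 0; 0 0 0 0")

```text
t: 13.15
ee_pos: [0.6378, -0.2626, 0.2347]
orientation: [0.016, 0.999, -0.04, 0.03]
force: [-0.0, -0.1, -1.0]
grip_width: 0.0854
```

```bash
python3 j.py;python3 st.py
```

```text
[-0.58151  0.29372  0.314    1.52281  0.00412  1.06861] [ 0.6378 -0.2626  0.2347] [ -0.08 -63.36  54.92  -1.87   0.09   0.1 ]
t 13.15 [ 0.63777225 -0.26263906  0.23465372] ang -4.48 toolz deg [ 3.4  -1.95] F [-0.  -0.1 -1. ] M [ 0.09  0.09 -0.02] w 0.0854
```

apply_moves(deltas="6 2 0 0; 0 0 0 0")

```text
t: 13.4
ee_pos: [0.6815, -0.2809, 0.2382]
orientation: [0.014, 0.999, -0.04, 0.028]
force: [0.2, 0.6, -0.5]
grip_width: 0.0854
```

```bash
python3 st.py
```

```text
t 13.4 [ 0.68145965 -0.28089714  0.23816904] ang -4.49 toolz deg [ 3.1  -1.76] F [ 0.2  0.6 -0.5] M [0.02 0.09 0.04] w 0.0854
```

apply_moves(deltas="-3 -1 0 0; -3 -1 0 0; -3 -1 0 0; -3 -1 0 0; 0 0 0 0")

```text
t: 14.02
ee_pos: [0.5606, -0.2294, 0.2456]
orientation: [0.02, 0.998, -0.039, 0.036]
force: [-0.0, -0.3, 1.1]
grip_width: 0.0855
```

```bash
python3 st.py
```

```text
t 14.03 [ 0.56058652 -0.22943274  0.24564087] ang -4.4 toolz deg [ 4.01 -2.39] F [-0.  -0.3  1.1] M [-0.01  0.08  0.01] w 0.0855
```

apply_moves(deltas="-6 -2 0 0; 0 0 0 0")

```text
t: 14.28
ee_pos: [0.5029, -0.2048, 0.2418]
orientation: [0.02, 0.998, -0.039, 0.036]
force: [1.7, -0.1, 0.9]
grip_width: 0.0854
```

```bash
python3 st.py
```

```text
t 14.28 [ 0.50288532 -0.20482184  0.24176722] ang -4.39 toolz deg [ 4.04 -2.42] F [ 1.7 -0.1  0.9] M [ 0.02  0.01 -0.02] w 0.0854
```

apply_moves(deltas="3 1 0 0; 3 1 0 0; 3 1 0 0; 3 1 0 0; 0 0 0 0")

```text
t: 14.9
ee_pos: [0.6263, -0.2578, 0.2668]
orientation: [0.026, 0.998, -0.039, 0.045]
force: [0.5, 0.1, 0.4]
grip_width: 0.0853
```

```bash
python3 st.py
```

```text
t 14.9 [ 0.62631695 -0.25781769  0.26678296] ang -4.37 toolz deg [ 5.09 -3.14] F [0.5 0.1 0.4] M [0.11 0.04 0.03] w 0.0853
```

apply_moves(deltas="-6 -2 0 0; 0 0 0 0; 6 2 0 0; 0 0 0 0; -6 -2 0 0; 0 0 0 0; 6 2 0 0; 0 0 0 0; -6 -2 0 0; 0 0 0 0; 6 2 0 0; 0 0 0 0")

```text
t: 16.4
ee_pos: [0.6216, -0.2555, 0.258]
orientation: [0.022, 0.998, -0.04, 0.039]
force: [-1.1, 0.4, -0.2]
grip_width: 0.0852
```

```bash
python3 st.py
```

```text
t 16.4 [ 0.62157172 -0.25546885  0.25802702] ang -4.47 toolz deg [ 4.35 -2.67] F [-1.1  0.4 -0.2] M [ 0.13  0.13 -0.03] w 0.0852
```

apply_moves(deltas="0 -6 0 0; 0 0 0 0")

```text
t: 16.65
ee_pos: [0.629, -0.1961, 0.2616]
orientation: [0.024, 0.998, -0.04, 0.043]
force: [0.1, -0.9, -0.5]
grip_width: 0.0857
```

```bash
python3 st.py
```

```text
t 16.65 [ 0.62900704 -0.19610649  0.2615625 ] ang -4.52 toolz deg [ 4.85 -2.94] F [ 0.1 -0.9 -0.5] M [0.03 0.07 0.01] w 0.0857
```

apply_moves(deltas="0 6 0 0; 0 0 0 0")

```text
t: 16.9
ee_pos: [0.6257, -0.258, 0.2714]
orientation: [0.027, 0.998, -0.039, 0.048]
force: [0.5, 0.3, 0.1]
grip_width: 0.0854
```

```bash
python3 st.py
```

```text
t 16.9 [ 0.62573271 -0.25800863  0.27136511] ang -4.34 toolz deg [ 5.38 -3.31] F [0.5 0.3 0.1] M [0.1  0.05 0.01] w 0.0854
```

apply_moves(deltas="6 2 0 0; 0 0 0 0")

```text
t: 17.15
ee_pos: [0.6733, -0.2786, 0.2769]
orientation: [0.026, 0.998, -0.04, 0.047]
force: [-0.5, 0.2, -0.7]
grip_width: 0.0856
```

```bash
python3 st.py
```

```text
t 17.15 [ 0.67325124 -0.2786126   0.27686424] ang -4.41 toolz deg [ 5.27 -3.23] F [-0.5  0.2 -0.7] M [0.1  0.07 0.02] w 0.0856
```

apply_moves(deltas="-6 -2 0 0; 0 0 0 0")

```text
t: 17.4
ee_pos: [0.6194, -0.2556, 0.269]
orientation: [0.025, 0.998, -0.039, 0.045]
force: [1.3, -0.0, 0.6]
grip_width: 0.0854
```

```bash
python3 st.py
```

```text
t 17.4 [ 0.61939667 -0.2555712   0.26899027] ang -4.39 toolz deg [ 5.04 -3.08] F [ 1.3 -0.   0.6] M [0.01 0.04 0.07] w 0.0854
```

apply_moves(deltas="0 -1 0 0; 0 -1 0 0; 0 -1 0 0; 0 -1 0 0; 0 -1 0 0; 0 -1 0 0")

```text
t: 18.15
ee_pos: [0.6277, -0.193, 0.2739]
orientation: [0.028, 0.998, -0.039, 0.051]
force: [-0.2, -0.5, -0.6]
grip_width: 0.0852
```

```bash
python3 st.py; python3 j.py
```

```text
t 18.15 [ 0.62771853 -0.19301029  0.27393316] ang -4.33 toolz deg [ 5.69 -3.46] F [-0.2 -0.5 -0.6] M [ 0.03  0.09 -0.04] w 0.0852
[-0.4941   0.139    0.20698  1.52237 -0.00605  1.1547 ] [ 0.6277 -0.193   0.2739] [ -1.05 -58.08  51.77  -1.27   0.    -0.21]
```

apply_moves(deltas="0 0 1 0; 0 0 1 0; 0 0 1 0; 0 0 1 0; 0 0 1 0; 0 0 1 0")

```text
t: 18.9
ee_pos: [0.6337, -0.1969, 0.2092]
orientation: [0.028, 0.998, -0.039, 0.05]
force: [0.4, 0.3, -0.0]
grip_width: 0.0855
```

```bash
python3 st.py; python3 j.py
```

```text
t 18.9 [ 0.63373222 -0.1968938   0.20917305] ang -4.34 toolz deg [ 5.62 -3.44] F [ 0.4  0.3 -0. ] M [0.04 0.07 0.02] w 0.0855
[-0.49491  0.14409  0.09483  1.40647 -0.00619  1.154  ] [ 0.6337 -0.1969  0.2092] [ 2.000e-02 -5.926e+01  5.242e+01 -8.700e-01 -2.000e-02  0.000e+00]
```

apply_moves(deltas="-6 -1.5 0 0; 6 1.5 0 0; -6 -1.5 0 0; 6 1.5 0 0; -6 -1.5 0 0; 6 1.5 0 0")

```text
t: 19.65
ee_pos: [0.6048, -0.1793, 0.142]
orientation: [-0.004, 0.999, -0.039, -0.014]
force: [2.6, -1.6, 1.1]
grip_width: 0.0854
```

```bash
python3 st.py; python3 j.py
```

```text
t 19.65 [ 0.60477669 -0.17927964  0.14202536] ang -4.47 toolz deg [-1.62  0.48] F [ 2.6 -1.6  1.1] M [-0.06 -0.13 -0.01] w 0.0854
[-0.49223  0.23822  0.0832   1.44463 -0.00588  1.15676] [ 0.6048 -0.1793  0.142 ] [  1.64 -87.81  28.05   1.73  -0.18  -0.37]
```

apply_moves(deltas="0 0 -6 0; 0 0 6 0; 0 0 -6 0; 0 0 6 0; 0 0 -6 0; 0 0 6 0")

```text
t: 20.4
ee_pos: [0.5888, -0.1709, 0.1514]
orientation: [-0.021, 0.998, -0.039, -0.05]
force: [2.4, -1.1, 0.2]
grip_width: 0.0852
```

```bash
python3 st.py; python3 j.py
```

```text
t 20.4 [ 0.58880385 -0.17086     0.15135545] ang -4.4 toolz deg [-5.6   2.62] F [ 2.4 -1.1  0.2] M [-0.1  -0.17 -0.01] w 0.0852
[-0.49247  0.28753  0.15293  1.54411 -0.00583  1.15739] [ 0.5888 -0.1709  0.1514] [ 7.100e-01 -6.282e+01  5.150e+01  5.480e+00 -3.000e-02  1.000e-02]
```

apply_moves(deltas="0 0 0 0; 0 1 0 0; 0 1 0 0; 0 1 0 0; 0 1 0 0")

```text
t: 21.02
ee_pos: [0.5858, -0.2139, 0.151]
orientation: [-0.02, 0.998, -0.039, -0.049]
force: [0.4, -0.2, 0.3]
grip_width: 0.0853
```

```bash
python3 st.py; python3 j.py
```

```text
t 21.02 [ 0.58579233 -0.21392031  0.15102808] ang -4.4 toolz deg [-5.55  2.56] F [ 0.4 -0.2  0.3] M [ 0.03 -0.07 -0.03] w 0.0853
[-0.55312  0.31937  0.19012  1.54759 -0.0128   1.09707] [ 0.5858 -0.2139  0.151 ] [ 1.040e+00 -6.598e+01  4.889e+01  1.200e+00 -3.000e-02  2.000e-01]
```

apply_moves(deltas="-3 -1 0 0; -3 -1 0 0; -3 -1 0 0; -3 -1 0 0; 0 0 0 0")

```text
t: 21.65
ee_pos: [0.4672, -0.1677, 0.1654]
orientation: [-0.02, 0.998, -0.041, -0.048]
force: [0.9, -1.2, 0.2]
grip_width: 0.0852
```

```bash
python3 st.py; python3 j.py
```

```text
t 21.65 [ 0.46722606 -0.16772714  0.16542257] ang -4.59 toolz deg [-5.44  2.49] F [ 0.9 -1.2  0.2] M [ 0.01 -0.12 -0.03] w 0.0852
[-0.59775 -0.07586 -0.20796  1.54192 -0.01747  1.05577] [ 0.4672 -0.1677  0.1654] [  0.39 -46.89  47.7    1.86  -0.1   -0.06]
```

apply_moves(deltas="6 1.5 0 0; -6 -1.5 0 0; 6 1.5 0 0; -6 -1.5 0 0; 0 0 0 0; 0 0 0 0")

```text
t: 22.4
ee_pos: [0.4493, -0.1601, 0.1243]
orientation: [-0.045, 0.994, -0.042, -0.089]
force: [-0.1, 0.5, 0.5]
grip_width: 0.0854
```

```bash
python3 st.py; python3 j.py
```

```text
t 22.4 [ 0.44926919 -0.16008561  0.12430441] ang -4.38 toolz deg [-9.9   5.57] F [-0.1  0.5  0.5] M [-0.1  -0.19  0.01] w 0.0854
[-0.60535  0.00177 -0.21842  1.54924 -0.01841  1.0513 ] [ 0.4493 -0.1601  0.1243] [ -0.16 -45.76  46.14   2.03  -0.07  -0.  ]
```

apply_moves(deltas="5 1.5 -1 0; 5 1.5 -1 0; 5 1.5 -1 0; 0 0 0 0")

```text
t: 22.9
ee_pos: [0.6044, -0.2228, 0.1251]
orientation: [-0.043, 0.995, -0.042, -0.085]
force: [-0.4, 0.1, 0.1]
grip_width: 0.0853
```

```bash
python3 st.py; python3 j.py
```

```text
t 22.9 [ 0.60435024 -0.22282286  0.12509716] ang -4.47 toolz deg [-9.52  5.34] F [-0.4  0.1  0.1] M [-0.1  -0.15  0.06] w 0.0853
[-0.55209  0.50854  0.36857  1.62246 -0.00776  1.1044 ] [ 0.6044 -0.2228  0.1251] [-1.100e-01 -7.138e+01  5.208e+01  1.560e+00  5.000e-02  9.000e-02]
```

apply_moves(deltas="0 0 -3 0; 0 0 -3 0; 0 0 -3 0; 0 0 0 0")

```text
t: 23.4
ee_pos: [0.6208, -0.2324, 0.2228]
orientation: [-0.041, 0.995, -0.042, -0.081]
force: [0.2, -0.2, 0.1]
grip_width: 0.0851
```

```bash
python3 st.py; python3 j.py
```

```text
t 23.4 [ 0.62077492 -0.23237291  0.22276998] ang -4.49 toolz deg [-9.03  5.03] F [ 0.2 -0.2  0.1] M [-0.1  -0.15 -0.  ] w 0.0851
[-0.55135  0.57497  0.6348   1.81176 -0.00777  1.1047 ] [ 0.6208 -0.2324  0.2228] [-1.800e-01 -7.470e+01  4.882e+01  2.690e+00 -3.000e-02  1.000e-02]
```

apply_moves(deltas="4 1.2 0 0; 4 1.2 0 0; 3 1 0 0; 2 0.6 0 0; 0 0 0 0")

```text
t: 24.02
ee_pos: [0.7086, -0.2681, 0.1885]
orientation: [-0.035, 0.996, -0.042, -0.067]
force: [0.2, 0.4, 0.3]
grip_width: 0.0852
```

```bash
python3 st.py; python3 j.py
```

```text
t 24.02 [ 0.70859145 -0.26814578  0.18849233] ang -4.6 toolz deg [-7.5   4.38] F [0.2 0.4 0.3] M [-0.04 -0.09 -0.04] w 0.0852
[-5.33350e-01  9.75900e-01  1.14999e+00  1.89709e+00 -7.90000e-04
  1.12227e+00] [ 0.7086 -0.2681  0.1885] [-1.300e-01 -8.608e+01  4.574e+01  1.240e+00  2.000e-02  1.000e-02]
```

apply_moves(deltas="2 0.6 -1 0; 2 0.6 -1 0; 2 0.6 -1 0; 2 0.6 -1 0; 0 0 0 0")

```text
t: 24.65
ee_pos: [0.7363, -0.2805, 0.2002]
orientation: [-0.02, 0.998, -0.043, -0.029]
force: [-0.2, -0.6, 0.8]
grip_width: 0.0854
```

```bash
python3 st.py; python3 j.py
```

```text
t 24.65 [ 0.7362535  -0.28049797  0.20015291] ang -4.82 toolz deg [-3.19  2.4 ] F [-0.2 -0.6  0.8] M [-0.09 -0.03 -0.02] w 0.0854
[-0.53229  0.95993  1.15515  1.83538  0.0078   1.12345] [ 0.7363 -0.2805  0.2002] [-2.000e-02 -8.967e+01  4.791e+01  5.300e-01  5.000e-02  0.000e+00]
```

apply_moves(deltas="2 0.6 -1 0; 2 0.6 -1 0; 2 0.6 -1 0; 0 0 0 0")

```text
t: 25.15
ee_pos: [0.7553, -0.2888, 0.2077]
orientation: [-0.01, 0.999, -0.043, -0.003]
force: [-0.2, -0.3, -0.8]
grip_width: 0.0856
```

```bash
python3 st.py; python3 j.py
```

```text
t 25.15 [ 0.75526353 -0.28883009  0.20765706] ang -4.91 toolz deg [-0.29  1.11] F [-0.2 -0.3 -0.8] M [-0.01 -0.02  0.01] w 0.0856
[-0.53159  0.94932  1.15507  1.79066  0.01409  1.12481] [ 0.7553 -0.2888  0.2077] [-3.000e-02 -8.953e+01  4.822e+01 -8.000e-02  7.000e-02  0.000e+00]
```

```bash
python3 st.py .5555 -.2143 .16 -3.9 6
```

```text
t 25.15 [ 0.75526353 -0.28883009  0.20765706] ang -4.91 toolz deg [-0.29  1.11] F [-0.2 -0.3 -0.8] M [-0.01 -0.02  0.01] w 0.0856
[-3.418e+00 -9.370e-01  8.350e-01 -3.000e-03]
[-3.415e+00 -9.470e-01  8.350e-01 -3.000e-03]
[-3.412e+00 -9.570e-01  8.350e-01 -3.000e-03]
[-3.41e+00 -9.67e-01  8.35e-01 -3.00e-03]
[-3.407e+00 -9.770e-01  8.350e-01 -3.000e-03]
[-3.404e+00 -9.870e-01  8.360e-01 -3.000e-03]
```

apply_moves(deltas="-2 -0.5 0.5 0; -3 -0.8 0.8 0; -3.5 -1 0.8 0; -3.5 -1 0.8 0; -3.5 -1 0.8 0; -2 -0.6 0.5 -0.01; -1 -0.3 0.2 0; 0 0 0 0")

```text
t: 26.15
ee_pos: [0.5696, -0.2185, 0.1609]
orientation: [-0.01, 0.999, -0.038, -0.004]
force: [0.4, -0.1, 0.2]
grip_width: 0.0855
```

```bash
python3 st.py .5555 -.2143 .10 -3.9 1; python3 j.py
```

```text
t 26.15 [ 0.56962934 -0.21845116  0.1609342 ] ang -4.35 toolz deg [-0.36  1.14] F [ 0.4 -0.1  0.2] M [-0.02 -0.07 -0.02] w 0.0855
[-1.393 -0.188  6.109 -0.008]
[-0.58694  0.15111  0.02027  1.45622  0.01311  1.05967] [ 0.5696 -0.2185  0.1609] [ 1.000e-01 -5.854e+01  4.925e+01  3.700e-01  3.000e-02 -3.000e-02]
```

apply_moves(deltas="-0.7 -0.1 2 0; -0.6 -0.1 2 -0.01; 0 0 2 0; 0 0 0 0")

```text
t: 26.65
ee_pos: [0.5583, -0.2154, 0.1001]
orientation: [-0.009, 0.999, -0.033, -0.002]
force: [-0.4, 0.5, 0.4]
grip_width: 0.0851
```

```bash
cat > deck.py <<'E'
from h import *
def deck(d,zb,box):
    hsv=cv2.cvtColor(d["frame"],cv2.COLOR_RGB2HSV)
    x0,y0,x1,y1=box
    out={}
    for nm,lo,hi,z in [("ear",(18,110,80),(35,255,255),zb+.006),("gird",(60,80,30),(95,255,255),zb+.024)]:
        n,l,st,c=cv2.connectedComponentsWithStats(cv2.inRange(hsv,lo,hi))
        for i in range(1,n):
            x,y=c[i]
            if x0<x<x1 and y0<y<y1 and st[i][4]>30:
                print(nm,c[i].round(1),st[i],ray(d,x,y,z).round(4))
                if nm=="ear":
                    a,b,w,h=st[i][:4]; print("   mid-top edge",ray(d,x,b-.5,z).round(4),"mid-bottom",ray(d,x,b+h-.5,z).round(4))
E
python3 st.py .5555 -.2143 .10 -3.9 1
python3 - <<'E'
from cell import *
from h import *
from deck import *
d=get_image("wrist");pickle.dump(d,open("pics/w5.pkl","wb"))
cv2.imwrite("pics/w5.png",d["frame"][:,:,::-1])
deck(d,.026,(240,60,390,310))
E
```

```text
t 26.65 [ 0.55827505 -0.21539928  0.10007064] ang -3.79 toolz deg [-0.24  1.07] F [-0.4  0.5  0.4] M [-0.   -0.02  0.  ] w 0.0851
[-0.284 -0.091  0.01   0.002]
ear [387.5  61.3] [382  54  14  16 186] [ 0.614 -0.109  0.032]
   mid-top edge [ 0.614  -0.1042  0.032 ] mid-bottom [ 0.614  -0.1142  0.032 ]
ear [312.1 135.1] [305 126  16  19 285] [ 0.5595 -0.1543  0.032 ]
   mid-top edge [ 0.56   -0.1477  0.032 ] mid-bottom [ 0.559 -0.161  0.032]
ear [312.  285.9] [305 279  15  15 196] [ 0.5512 -0.2753  0.032 ]
   mid-top edge [ 0.5517 -0.2686  0.032 ] mid-bottom [ 0.5507 -0.2824  0.032 ]
gird [276.7 214.7] [ 271  146   12  144 1037] [ 0.5311 -0.2072  0.05  ]
gird [346.6 215.8] [342 146  10 144 930] [ 0.5804 -0.2112  0.05  ]
```

View pics/w5.png

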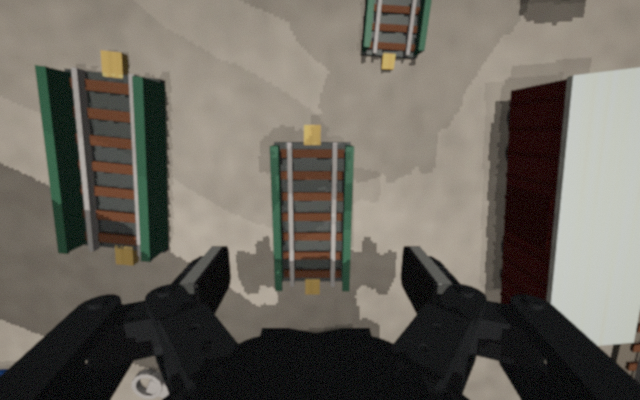

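apply_moves(deltas="-0.25 0.05 1 0; 0 0.05 2 0; 0 0.05 2 0; 0 0 1.5 0; 0 0 0.5 0; 0 0 0 0")

```text
t: 27.45
ee_pos: [0.5569, -0.2165, 0.0276]
orientation: [-0.008, 0.999, -0.033, -0.001]
force: [-0.2, -1.0, -0.3]
grip_width: 0.0855
```

```bash
python3 st.py .5554 -.2150 .014 -3.95 1
```

```text
t 27.45 [ 0.55687759 -0.21651282  0.02761628] ang -3.8 toolz deg [-0.08  0.96] F [-0.2 -1.  -0.3] M [-0.02 -0.04 -0.02] w 0.0855
[-0.154 -0.118  1.364  0.003]
```

apply_moves(deltas="-0.15 -0.1 1 0; 0 0 0.3 0; 0 0 0 0")

```text
t: 27.82
ee_pos: [0.5561, -0.2156, 0.0151]
orientation: [-0.008, 0.999, -0.033, -0.0]
force: [-0.1, -0.0, -0.5]
grip_width: 0.0852
```

```bash
python3 st.py .5554 -.2150 .014 -3.95 1
```

```text
t 27.82 [ 0.5561424  -0.21564232  0.01506106] ang -3.8 toolz deg [0.02 0.9 ] F [-0.1 -0.  -0.5] M [-0.01  0.02 -0.03] w 0.0852
[-0.078 -0.058  0.107  0.003]
```

apply_moves(deltas="-0.05 -0.05 0 0; 0 0 0 0; 0 0 0 0; 0 0 0 0; 0 0 0 0; 0 0 0 0", gripper=0.2, newtons=40)

```text
t: 28.58
ee_pos: [0.5559, -0.2152, 0.0156]
orientation: [-0.008, 0.999, -0.033, 0.0]
force: [-0.8, 0.5, -0.2]
grip_width: 0.0551
```

```bash
python3 st.py .5554 -.2150 .014 -3.95 1
```

```text
t 28.57 [ 0.55587565 -0.21516871  0.01561438] ang -3.8 toolz deg [0.05 0.88] F [-0.8  0.5 -0.2] M [0.01 0.01 0.06] w 0.0551
[-0.049 -0.011  0.162  0.003]
```

apply_moves(deltas="0 0 -0.5 0; 0 0 -1.5 0; 0 0 -2 0; 0 0 -2 0; 0 0 -2 0; 0 0 -1 0; 0 0 0 0", newtons=60)

```text
t: 29.45
ee_pos: [0.5558, -0.2167, 0.1124]
orientation: [-0.007, 0.999, -0.033, 0.001]
force: [1.4, 0.9, -3.5]
grip_width: 0.055
```

```bash
python3 st.py
python3 - <<'E'
from cell import *
from h import *
for n in ["wrist","side"]:
    d=get_image(n);pickle.dump(d,open(f"pics/{n}6.pkl","wb"))
    cv2.imwrite(f"pics/{n}6.png",d["frame"][:,:,::-1])
E
```

```text
t 29.45 [ 0.5558029  -0.21667582  0.1123597 ] ang -3.8 toolz deg [0.1  0.84] F [ 1.4  0.9 -3.5] M [-0.04  0.01  0.03] w 0.055
```

View pics/wrist6.png

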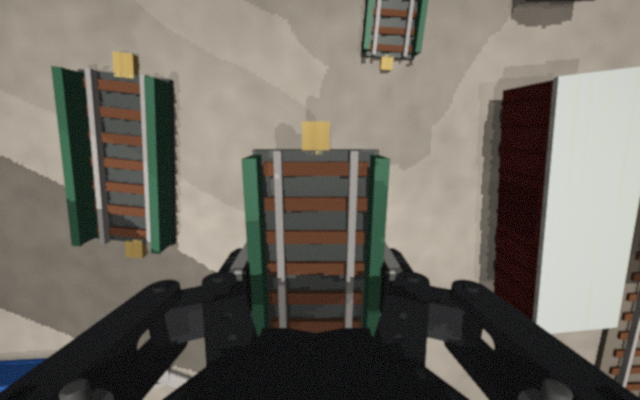

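```bash
cat > ear.py <<'E'
from cell import *
from h import *
def ear(d,s,dz=.0164,box=(280,90,350,180)):
    x0,y0,x1,y1=box
    hsv=cv2.cvtColor(d["frame"],cv2.COLOR_RGB2HSV)
    m=cv2.inRange(hsv,(18,110,80),(35,255,255))
    n,l,st,c=cv2.connectedComponentsWithStats(m)
    for i in range(1,n):
        x,y=c[i]
        if x0<x<x1 and y0<y<y1 and st[i][4]>60:
            a,b,w,h=st[i][:4]; z=s["ee_pos"][2]+dz
            P=[ray(d,a-.5,y,z),ray(d,a+w-.5,y,z),ray(d,x,b-.5,z),ray(d,x,b+h-.5,z),ray(d,x,y,z)]
            T=state_R(s)
            print(c[i].round(1),st[i]); 
            for nm,p in zip(["L","R","tip","root","cen"],P): print(nm,p.round(4),"tool mm",(T.T@(p-s["ee_pos"])*1e3).round(1))
if __name__=="__main__":
    s=read_state(); d=get_image("wrist"); ear(d,s)
E
python3 - <<'E'
from ear import *
d=pickle.load(open("pics/wrist6.pkl","rb")); s=read_state(); ear(d,s)
E
python3 st.py .5053 .1581 .112 -15.3 10
```

```text
[315.4 135.7] [303 122  26  28 713]
L [ 0.5542 -0.1543  0.1274] tool mm [ -5.2 -62.  -15.4]
R [ 0.5655 -0.1551  0.1274] tool mm [  6.2 -62.  -15.4]
tip [ 0.5602 -0.1487  0.1274] tool mm [  0.5 -68.  -15.3]
root [ 0.5594 -0.1606  0.1274] tool mm [  0.5 -56.1 -15.5]
cen [ 0.5598 -0.1547  0.1274] tool mm [  0.5 -62.  -15.4]
t 29.55 [ 0.55525713 -0.21630262  0.11102988] ang -3.8 toolz deg [0.01 0.9 ] F [-0.2  0.7 -2.7] M [-0.05  0.05 -0.08] w 0.0555
[-0.746 -3.702  0.049  0.02 ]
[-0.821 -3.687  0.049  0.02 ]
[-0.894 -3.669  0.049  0.02 ]
[-0.968 -3.651  0.048  0.02 ]
[-1.041 -3.631  0.048  0.02 ]
[-1.114 -3.609  0.048  0.02 ]
[-1.186 -3.586  0.048  0.02 ]
[-1.258 -3.561  0.047  0.02 ]
[-1.329 -3.535  0.047  0.02 ]
[-1.4   -3.508  0.047  0.02 ]
```

View pics/side6.png

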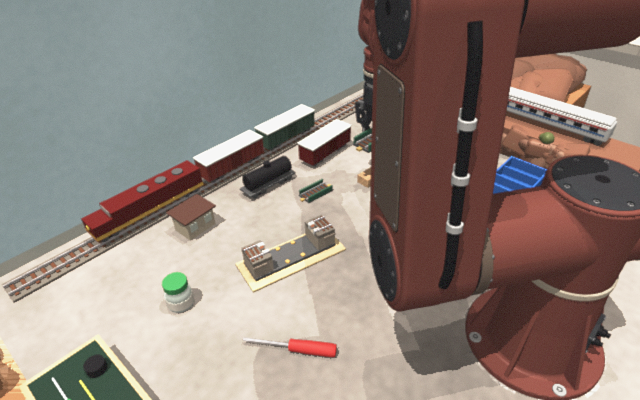

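apply_moves(deltas="-0.3 -1.5 0 0; -0.6 -3 0 0.02; -0.8 -3.7 0 0.02; -0.9 -3.7 0 0.02; -1 -3.7 0 0.02; -1 -3.6 0 0.02; -1.1 -3.6 0 0.02; -1.1 -3.6 0 0.02; -1.2 -3.5 0 0.02; -1 -2.5 0 0.02; -0.4 -1 0 0; 0 0 0 0")

```text
t: 31.05
ee_pos: [0.4989, 0.149, 0.1084]
orientation: [-0.01, 0.992, -0.124, -0.009]
force: [1.2, -1.0, -2.9]
grip_width: 0.0553
```

```bash
python3 st.py .5053 .1581 .1 -15.2 1
```

```text
t 31.05 [0.49894108 0.14900953 0.10841346] ang -14.22 toolz deg [-0.83  1.26] F [ 1.2 -1.  -2.9] M [-0.12 -0.05 -0.03] w 0.0553
[ 0.409 -1.022  0.852  0.017]
```

apply_moves(deltas="0.2 -0.5 0.3 0.01; 0.2 -0.5 0.3 0.01; 0 0 0 0")

```text
t: 31.42
ee_pos: [0.5059, 0.1567, 0.1015]
orientation: [-0.01, 0.991, -0.135, -0.009]
force: [0.1, -0.1, -2.6]
grip_width: 0.0549
```

```bash
python3 st.py .5053 .1581 .1 -15.2 1;  python3 - <<'E'
from cell import *
from h import *
import ear
s=read_state()
for n in ["wrist"]:
    d=get_image(n);pickle.dump((s,d),open(f"pics/{n}7.pkl","wb"))
    crop(d,220,60,420,260,3,f"pics/{n}7.png")
ear.ear(d,s)
E
```

```text
t 31.43 [0.50589177 0.15665171 0.10149182] ang -15.57 toolz deg [-0.85  1.23] F [ 0.1 -0.1 -2.6] M [-0.03  0.04  0.03] w 0.0549
[-0.093 -0.121  0.153 -0.006]
[315.2 135.6] [301 121  30  29 771]
L [0.5164 0.2182 0.1179] tool mm [ -6.7 -62.4 -15.2]
R [0.5289 0.2147 0.1179] tool mm [  6.3 -62.4 -15.5]
tip [0.5242 0.2226 0.1179] tool mm [ -0.3 -68.7 -15.3]
root [0.521  0.2108 0.1179] tool mm [ -0.3 -56.5 -15.5]
cen [0.5226 0.2165 0.1179] tool mm [ -0.3 -62.4 -15.4]
```

View pics/wrist7.png

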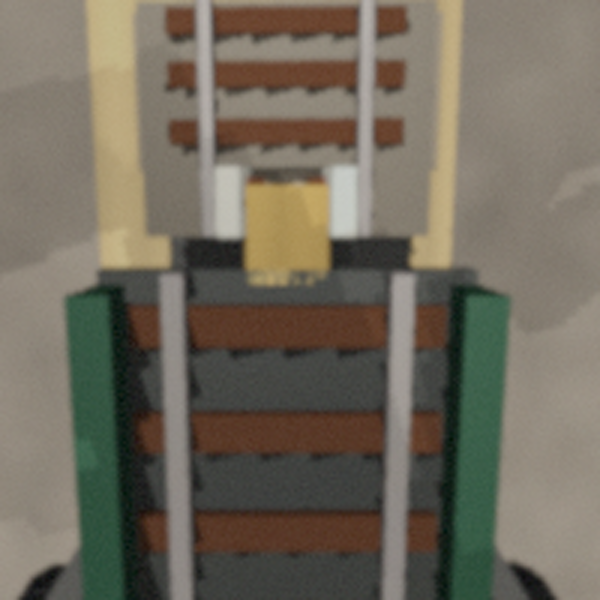

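Run:
```python
from h import *
s,d=pickle.load(open("pics/wrist7.pkl","rb"))
g=lambda px,py:(220+(px+.5)/3-.5,60+(py+.5)/3-.5)
T=state_R(s)
for nm,p in [("Louter",(214,238)),("Router",(360,238)),("Linner",(242,238)),("Rinner",(330,238)),("far",(288,166))]:
    X=ray(d,*g(*p),.064); print(nm,X.round(4))
b=np.radians(74.7); ey=np.array([np.cos(b),np.sin(b)]); ex=np.array([ey[1],-ey[0]])
c=np.array([.5053,.1581])
for nm,X in [("cheekmid",(ray(d,*g(214,238),.064)+ray(d,*g(360,238),.064))[:2]/2),("ear cen",np.array([.5226,.2165])),("tcp",s["ee_pos"][:2])]:
    print(nm,"base xy mm",((X-c)@ex*1e3).round(2),((X-c)@ey*1e3).round(2))
```

```text
Louter [0.5062 0.2178 0.064 ]
Router [0.5353 0.2097 0.064 ]
Linner [0.5118 0.2162 0.064 ]
Rinner [0.5293 0.2114 0.064 ]
far [0.5248 0.2274 0.064 ]
cheekmid base xy mm 0.21 57.77
ear cen base xy mm 1.28 60.9
tcp base xy mm 0.95 -1.24
```

apply_moves(deltas="0 0 1 0; 0 0 1.5 0; 0 0 1 0; 0 0 0.3 0; 0 0 0 0")

```text
t: 32.1
ee_pos: [0.5046, 0.1568, 0.06]
orientation: [-0.009, 0.991, -0.136, -0.01]
force: [0.9, 0.3, -2.9]
grip_width: 0.0551
```

```bash
cat > chk.py <<'E'
from ear import *
import sys
s=read_state(); d=get_image("wrist"); n=sys.argv[1]; pickle.dump((s,d),open(f"pics/{n}.pkl","wb"))
crop(d,220,60,420,260,3,f"pics/{n}.png")
ear(d,s)
b=np.radians(74.7); ey=np.array([np.cos(b),np.sin(b)]); ex=np.array([ey[1],-ey[0]]); c=np.array([.5053,.1581])
X=s["ee_pos"][:2]; print("tcp base mm",(X-c)@ex*1e3,(X-c)@ey*1e3)
E
python3 st.py .5053 .1581 .06 -15.2 1; python3 chk.py a1
```

```text
t 32.1 [0.50458995 0.15677356 0.05998424] ang -15.6 toolz deg [-0.94  1.22] F [ 0.9  0.3 -2.9] M [-0.   -0.1   0.02] w 0.0551
[ 0.033 -0.147  0.    -0.007]
[315.4 135.8] [301 121  30  33 802]
L [0.5151 0.2183 0.0764] tool mm [ -6.8 -62.3 -15.3]
R [0.5277 0.2148 0.0764] tool mm [  6.3 -62.4 -15.5]
tip [0.5231 0.2227 0.0764] tool mm [ -0.3 -68.7 -15.3]
root [0.5193 0.2092 0.0764] tool mm [ -0.3 -54.7 -15.5]
cen [0.5214 0.2166 0.0764] tool mm [ -0.3 -62.3 -15.4]
tcp base mm -0.3348675537710117 -1.4667923004999248
```

View pics/a1.png

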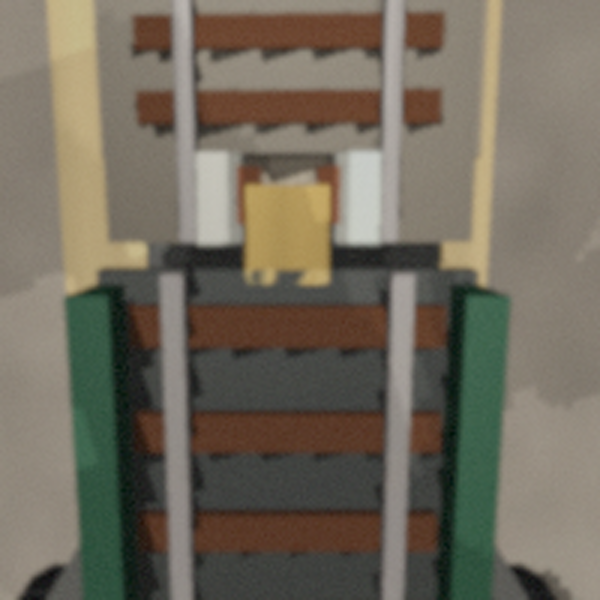

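apply_moves(deltas="0.05 -0.12 0 -0.005; 0 0 0.2 0; 0 0 0.2 0; 0 0 0 0")

```text
t: 32.65
ee_pos: [0.5063, 0.1581, 0.057]
orientation: [-0.01, 0.991, -0.133, -0.009]
force: [-0.2, -0.3, -2.0]
grip_width: 0.055
```

```bash
python3 st.py .5053 .1581 .06 -15.2 1; python3 chk.py a2
```

```text
t 32.65 [0.50631651 0.15808165 0.05701113] ang -15.28 toolz deg [-0.82  1.22] F [-0.2 -0.3 -2. ] M [-0.01 -0.04 -0.  ] w 0.055
[-0.104  0.02  -0.297 -0.001]
[315.1 135.2] [301 121  30  29 814]
L [0.5165 0.2199 0.0734] tool mm [ -6.7 -62.6 -15.2]
R [0.5291 0.2165 0.0734] tool mm [  6.3 -62.6 -15.5]
tip [0.5243 0.2241 0.0734] tool mm [ -0.4 -68.7 -15.2]
root [0.521  0.2123 0.0734] tool mm [ -0.4 -56.4 -15.4]
cen [0.5226 0.2182 0.0734] tool mm [ -0.4 -62.6 -15.3]
tcp base mm 0.9853228282081699 0.25053084053088737
```

View pics/a2.png

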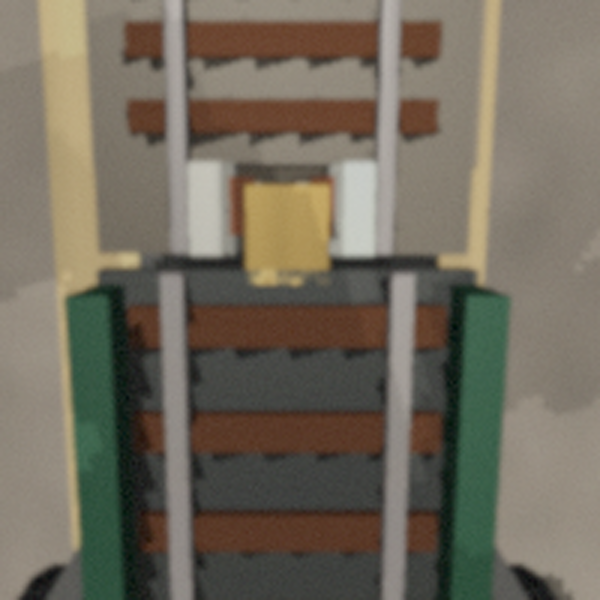

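apply_moves(deltas="-0.07 0.04 0 0; 0 0 0.15 0; 0 0 0.15 0; 0 0 0 0")

```text
t: 33.2
ee_pos: [0.5055, 0.1579, 0.054]
orientation: [-0.01, 0.991, -0.133, -0.008]
force: [-0.2, -0.4, -2.8]
grip_width: 0.0552
```

```bash
python3 st.py .5053 .1581 .06 -15.2 1; python3 chk.py a3
```

```text
t 33.2 [0.50548301 0.15789232 0.05396612] ang -15.29 toolz deg [-0.81  1.22] F [-0.2 -0.4 -2.8] M [-0.02 -0.   -0.03] w 0.0552
[-0.035 -0.025 -0.602 -0.002]
[314.9 137.2] [301 121  30  34 913]
L [0.5155 0.2189 0.0704] tool mm [ -6.7 -61.7 -15.2]
R [0.5281 0.2155 0.0704] tool mm [  6.3 -61.8 -15.5]
tip [0.5234 0.224  0.0704] tool mm [ -0.5 -68.7 -15.2]
root [0.5196 0.21   0.0704] tool mm [ -0.5 -54.3 -15.5]
cen [0.5215 0.2172 0.0704] tool mm [ -0.5 -61.7 -15.4]
tcp base mm 0.23132930589674863 -0.15203135771455395
```

View pics/a3.png

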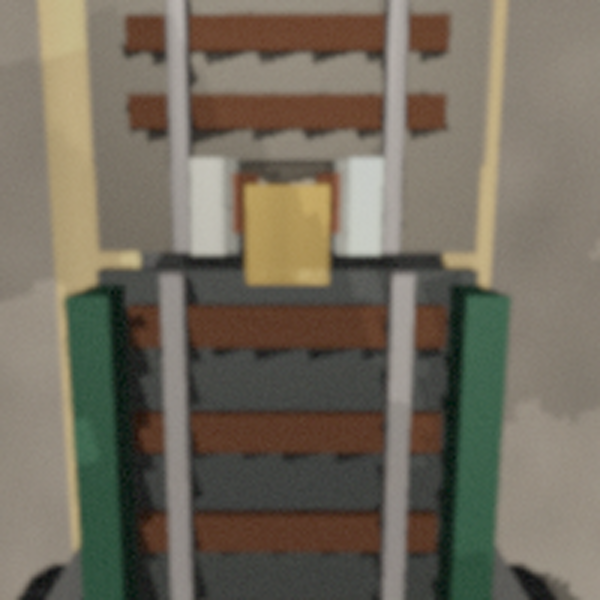

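Ear centred in slot A (ear mid x=287, cheeks mid x=287 in the crop). Next I feel downward in millimetre steps.

apply_moves(deltas="0 0 0.1 0; 0 0 0.1 0; 0 0 0.1 0")

```text
t: 33.62
ee_pos: [0.5056, 0.158, 0.0509]
orientation: [-0.01, 0.991, -0.133, -0.008]
force: [0.4, -0.8, -2.2]
grip_width: 0.055
```

```bash
python3 st.py
```

```text
t 33.62 [0.50555078 0.15798558 0.05094249] ang -15.29 toolz deg [-0.8   1.22] F [ 0.4 -0.8 -2.2] M [-0.06 -0.04  0.03] w 0.055
```

apply_moves(deltas="0 0 0.1 0; 0 0 0.1 0")

```text
t: 33.88
ee_pos: [0.5054, 0.1581, 0.0491]
orientation: [-0.01, 0.991, -0.133, -0.008]
force: [-1.9, -0.4, 3.5]
grip_width: 0.0553
```

```bash
python3 st.py
```

```text
t 33.88 [0.50537668 0.15811537 0.04907689] ang -15.29 toolz deg [-0.81  1.23] F [-1.9 -0.4  3.5] M [ 0.01  0.44 -0.08] w 0.0553
```

apply_moves(deltas="0 0 0.1 0; 0 0 0.1 0")

```text
t: 34.12
ee_pos: [0.5058, 0.1582, 0.0481]
orientation: [-0.01, 0.991, -0.133, -0.008]
force: [-3.0, -0.7, 6.4]
grip_width: 0.0552
```

```bash
python3 st.py
```

```text
t 34.12 [0.50584165 0.15822033 0.04813763] ang -15.28 toolz deg [-0.75  1.24] F [-3.  -0.7  6.4] M [-0.01  0.76 -0.04] w 0.0552
```

apply_moves(deltas="-0.06 0 0.05 0; 0 0 0.1 0")

```text
t: 34.38
ee_pos: [0.506, 0.1583, 0.0478]
orientation: [-0.01, 0.991, -0.133, -0.007]
force: [-4.7, -0.0, 7.4]
grip_width: 0.0549
```

```bash
python3 st.py
```

```text
t 34.38 [0.50597565 0.15826642 0.04782974] ang -15.28 toolz deg [-0.65  1.21] F [-4.7 -0.   7.4] M [-0.1   0.8  -0.04] w 0.0549
```

apply_moves(deltas="-0.15 0 0 0; -0.1 0 0 0")

```text
t: 34.62
ee_pos: [0.5046, 0.1586, 0.0481]
orientation: [-0.01, 0.991, -0.133, -0.006]
force: [3.8, -1.1, -1.9]
grip_width: 0.0552
```

```bash
python3 st.py; python3 chk.py a4
```

```text
t 34.62 [0.50462033 0.1586491  0.04805701] ang -15.31 toolz deg [-0.51  1.18] F [ 3.8 -1.1 -1.9] M [-0.3  -0.82 -0.08] w 0.0552
[315.5 135.4] [301 121  30  29 800]
L [0.5148 0.2204 0.0645] tool mm [ -6.7 -62.5 -15.2]
R [0.5273 0.2169 0.0645] tool mm [  6.3 -62.5 -15.4]
tip [0.5227 0.2246 0.0645] tool mm [ -0.2 -68.7 -15.2]
root [0.5195 0.2128 0.0645] tool mm [ -0.2 -56.5 -15.4]
cen [0.5211 0.2187 0.0645] tool mm [ -0.2 -62.5 -15.3]
tcp base mm -0.8004776690549052 0.3502925331302614
```

View pics/a4.png

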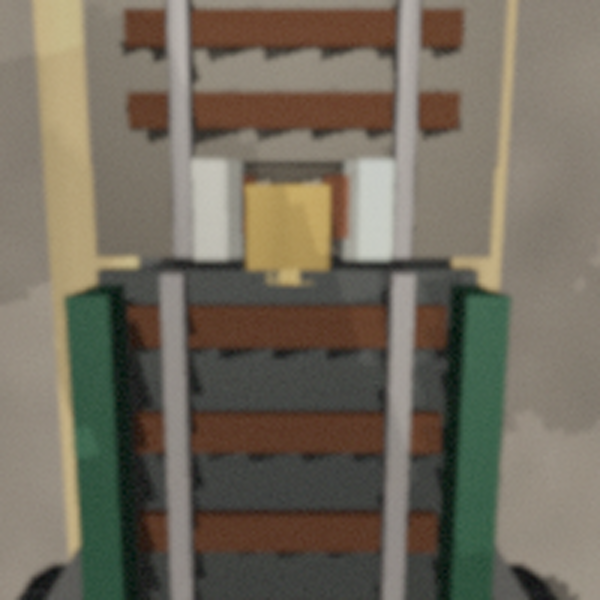

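apply_moves(deltas="0.07 0.03 0 0; 0 0 0 0")

```text
t: 34.92
ee_pos: [0.5052, 0.1585, 0.048]
orientation: [-0.01, 0.991, -0.133, -0.006]
force: [0.8, 0.5, 0.9]
grip_width: 0.0554
```

```bash
python3 st.py
```

```text
t 34.92 [0.50518438 0.15845903 0.04797255] ang -15.3 toolz deg [-0.51  1.23] F [0.8 0.5 0.9] M [-0.01 -0.07  0.  ] w 0.0554
```

Balanced at x≈0.505. I'll press down in small steps.

apply_moves(deltas="0 0 0.1 0; 0 0 0.1 0")

```text
t: 35.17
ee_pos: [0.5059, 0.1584, 0.0476]
orientation: [-0.01, 0.991, -0.133, -0.005]
force: [-2.4, -1.5, 9.7]
grip_width: 0.0553
```

```bash
python3 st.py
```

```text
t 35.17 [0.50586036 0.15841729 0.04764675] ang -15.29 toolz deg [-0.43  1.2 ] F [-2.4 -1.5  9.7] M [-0.28  0.63  0.02] w 0.0553
```

apply_moves(deltas="0 0 0.15 0")

```text
t: 35.3
ee_pos: [0.5062, 0.1584, 0.0474]
orientation: [-0.01, 0.991, -0.133, -0.005]
force: [-5.1, -1.6, 13.6]
grip_width: 0.0555
```

```bash
python3 st.py
```

```text
t 35.3 [0.50618098 0.15839687 0.04735434] ang -15.29 toolz deg [-0.38  1.19] F [-5.1 -1.6 13.6] M [-0.23  0.88  0.01] w 0.0555
```

apply_moves(deltas="-0.12 0 0.1 0")

```text
t: 35.42
ee_pos: [0.5054, 0.1586, 0.0474]
orientation: [-0.01, 0.991, -0.133, -0.004]
force: [-0.5, -0.6, 7.0]
grip_width: 0.0554
```

```bash
python3 st.py
```

```text
t 35.42 [0.50544754 0.15861871 0.04739084] ang -15.29 toolz deg [-0.33  1.16] F [-0.5 -0.6  7. ] M [-0.36  0.03 -0.04] w 0.0554
```

apply_moves(deltas="-0.03 0.02 0.2 0")

```text
t: 35.55
ee_pos: [0.5056, 0.1586, 0.0464]
orientation: [-0.01, 0.991, -0.133, -0.004]
force: [0.3, 1.2, -1.0]
grip_width: 0.0553
```

```bash
python3 st.py
```

```text
t 35.55 [0.50561694 0.15858814 0.04641785] ang -15.29 toolz deg [-0.25  1.17] F [ 0.3  1.2 -1. ] M [ 0.34  0.03 -0.06] w 0.0553
```

apply_moves(deltas="-0.03 0 0.15 0")

```text
t: 35.67
ee_pos: [0.5054, 0.1587, 0.0451]
orientation: [-0.01, 0.991, -0.133, -0.003]
force: [-0.6, 0.6, 2.1]
grip_width: 0.0552
```

```bash
python3 st.py
```

```text
t 35.67 [0.50539544 0.15869    0.04514804] ang -15.29 toolz deg [-0.24  1.17] F [-0.6  0.6  2.1] M [-0.11  0.04 -0.02] w 0.0552
```

apply_moves(deltas="-0.02 0 0.12 0")

```text
t: 35.8
ee_pos: [0.5053, 0.1587, 0.044]
orientation: [-0.01, 0.991, -0.133, -0.003]
force: [1.2, -0.2, 2.6]
grip_width: 0.0548
```

```bash
python3 st.py
```

```text
t 35.8 [0.50532291 0.15873927 0.04399636] ang -15.29 toolz deg [-0.22  1.16] F [ 1.2 -0.2  2.6] M [-0.07 -0.15 -0.03] w 0.0548
```

apply_moves(deltas="0 0 0.12 0; 0 0 0.12 0")

```text
t: 36.05
ee_pos: [0.5053, 0.1588, 0.0413]
orientation: [-0.01, 0.991, -0.133, -0.003]
force: [0.7, -0.7, -2.0]
grip_width: 0.0548
```

```bash
python3 st.py
```

```text
t 36.05 [0.50525442 0.15877741 0.04127888] ang -15.29 toolz deg [-0.23  1.16] F [ 0.7 -0.7 -2. ] M [ 0.23 -0.21 -0.07] w 0.0548
```

apply_moves(deltas="0 0 0.12 0")

```text
t: 36.17
ee_pos: [0.505, 0.1588, 0.0396]
orientation: [-0.01, 0.991, -0.133, -0.004]
force: [-3.4, -0.5, 10.5]
grip_width: 0.0555
```

```bash
python3 st.py
```

```text
t 36.17 [0.50499484 0.15878432 0.0396345 ] ang -15.29 toolz deg [-0.27  1.16] F [-3.4 -0.5 10.5] M [-0.22  0.7  -0.03] w 0.0555
```

apply_moves(deltas="0 0 0.04 0; 0 0 0 0")

```text
t: 36.42
ee_pos: [0.505, 0.1588, 0.0397]
orientation: [-0.01, 0.991, -0.133, -0.004]
force: [1.5, 0.9, 0.9]
grip_width: 0.0554
```

```bash
python3 st.py; python3 chk.py a5
python3 - <<'E'
from cell import *
from h import *
d=get_image("side"); pickle.dump(d,open("pics/s5.pkl","wb")); crop(d,220,190,360,295,5,"pics/s5.png")
E
```

```text
t 36.42 [0.50497282 0.15875749 0.03972902] ang -15.29 toolz deg [-0.27  1.14] F [1.5 0.9 0.9] M [-0.17 -0.17 -0.08] w 0.0554
[315.9 136.5] [301 121  30  31 678]
L [0.5149 0.22   0.0561] tool mm [ -6.7 -62.  -15.2]
R [0.5275 0.2166 0.0561] tool mm [  6.3 -62.  -15.4]
tip [0.5231 0.2247 0.0561] tool mm [ -0.  -68.7 -15.2]
root [0.5197 0.2121 0.0561] tool mm [ -0.  -55.6 -15.4]
cen [0.5214 0.2183 0.0561] tool mm [ -0.  -62.  -15.3]
tcp base mm -0.48907937283296243 0.5478502828966159
```

View pics/a5.png

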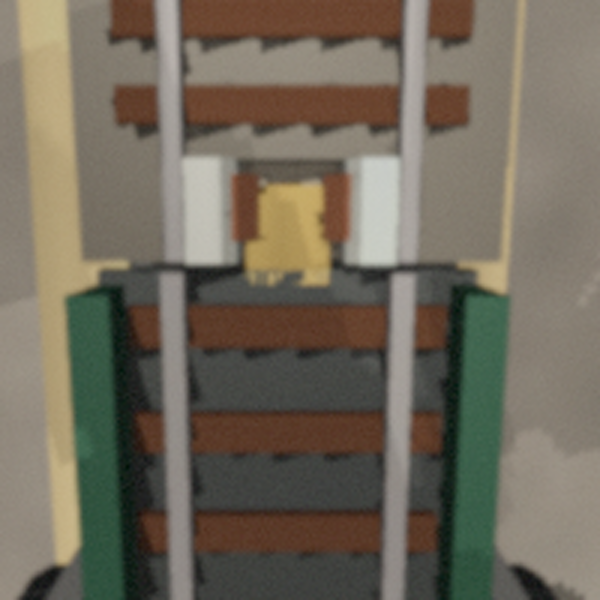

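View pics/s5.png

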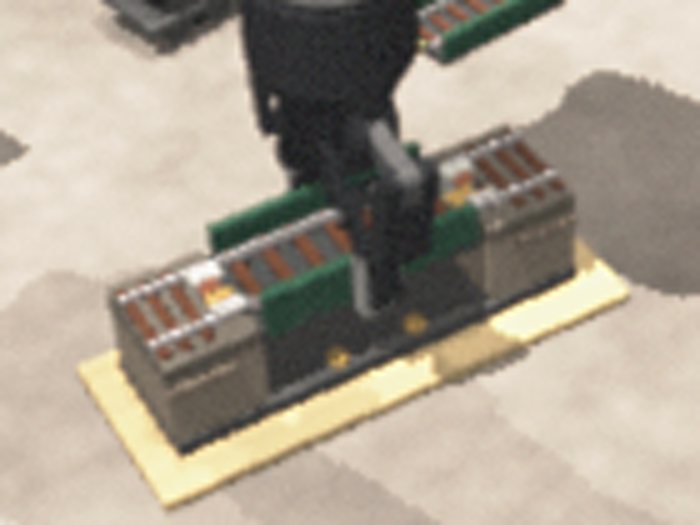

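apply_moves(deltas="0.02 0 0.12 0")

```text
t: 36.65
ee_pos: [0.505, 0.1588, 0.0396]
orientation: [-0.009, 0.991, -0.133, -0.004]
force: [-9.4, -0.9, 22.6]
grip_width: 0.0554
```

```bash
python3 st.py
```

```text
t 36.65 [0.50501542 0.15877789 0.0395849 ] ang -15.28 toolz deg [-0.28  1.13] F [-9.4 -0.9 22.6] M [-0.29  1.98 -0.11] w 0.0554
```

apply_moves(deltas="0 0 0 0; 0 0 0 0", newtons=20)

```text
t: 36.9
ee_pos: [0.505, 0.1588, 0.0397]
orientation: [-0.009, 0.991, -0.133, -0.004]
force: [-0.0, 0.2, 2.5]
grip_width: 0.055
```

```bash
python3 st.py
```

```text
t 36.9 [0.5049706  0.15876195 0.03971536] ang -15.28 toolz deg [-0.28  1.13] F [-0.   0.2  2.5] M [-0.1  -0.05 -0.06] w 0.055
```

apply_moves(deltas="0 0 0 0; 0 0 0 0; 0 0 0 0; 0 0 0 0; 0 0 0 0", gripper=1)

```text
t: 37.52
ee_pos: [0.504, 0.1588, 0.0384]
orientation: [-0.009, 0.991, -0.133, -0.005]
force: [0.3, -0.6, -0.1]
grip_width: 0.0856
```

```bash
python3 st.py
```

```text
t 37.52 [0.50399724 0.15881609 0.03842531] ang -15.27 toolz deg [-0.41  1.14] F [ 0.3 -0.6 -0.1] M [ 0.01  0.01 -0.05] w 0.0856
```

Open and free. I'll retreat straight up.

apply_moves(deltas="0 0 -0.5 0; 0 0 -1.5 0; 0 0 -2.5 0; 0 0 -3 0; 0 0 -3 0; 0 0 -2 0; 0 0 0 0")

```text
t: 38.4
ee_pos: [0.5057, 0.1562, 0.1736]
orientation: [-0.01, 0.991, -0.133, -0.003]
force: [0.5, 0.5, -0.3]
grip_width: 0.0853
```

```bash
python3 st.py
python3 - <<'E'
from cell import *
from h import *
d=get_image("side"); pickle.dump(d,open("pics/s8.pkl","wb")); crop(d,220,190,360,295,5,"pics/s8.png")
d=get_image("wrist"); pickle.dump(d,open("pics/w8.pkl","wb")); crop(d,220,50,420,330,2,"pics/w8.png")
E
```

```text
t 38.4 [0.50568916 0.15623271 0.17356593] ang -15.27 toolz deg [-0.15  1.15] F [ 0.5  0.5 -0.3] M [-0.01 -0.04 -0.03] w 0.0853
```

View pics/s8.png

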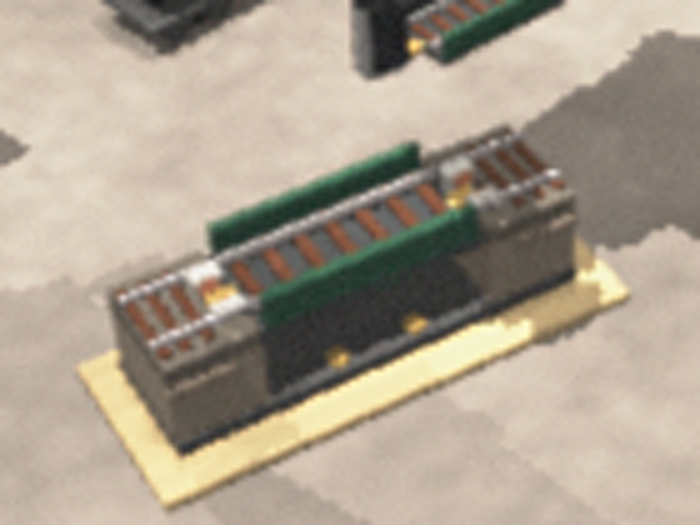

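View pics/w8.png

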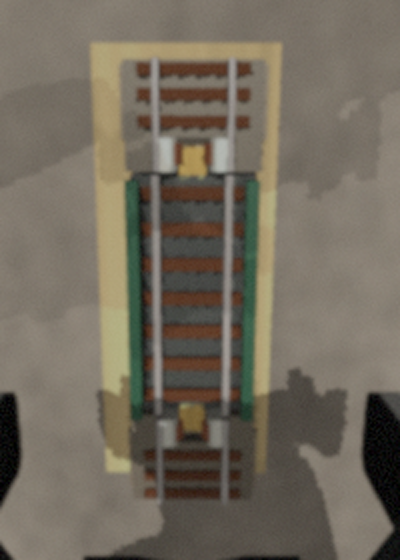

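Run:
```python
from h import *
d=pickle.load(open("pics/s8.pkl","rb"))
b=np.radians(74.7); ey=np.array([np.cos(b),np.sin(b),0]); ex=np.array([ey[1],-ey[0],0]); c=np.array([.5053,.1583,0])
for z in (.074,.078):
  for sx in (-1,1):
    for sy in (1,-1):
        X=c+ex*sx*.028+ey*sy*.056+np.array([0,0,z]); p=proj(d,X); print(z,sx,sy,((p-[220,190]+.5)*5-.5).round(0))
```

```text
0.074 -1 1 [255. 299.]
0.074 -1 -1 [478. 204.]
0.074 1 1 [198. 224.]
0.074 1 -1 [416. 135.]
0.078 -1 1 [254. 293.]
0.078 -1 -1 [478. 197.]
0.078 1 1 [197. 218.]
0.078 1 -1 [415. 129.]
```

Run:
```python
from h import *
d=pickle.load(open("pics/w8.pkl","rb"))
a=d["frame"][110:150,285:345,::-1]; b=d["frame"][240:280,285:345,::-1]
s=pickle.load(open("pics/s8.pkl","rb"))["frame"]
i=cv2.resize(np.vstack([a,b]),None,fx=7,fy=7,interpolation=cv2.INTER_CUBIC); cv2.imwrite("pics/ab.png",i)
c=cv2.resize(s[212:262,255:325,::-1],None,fx=11,fy=11,interpolation=cv2.INTER_CUBIC); cv2.imwrite("pics/sc.png",c)
```

```text
(no output)
```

View pics/ab.png

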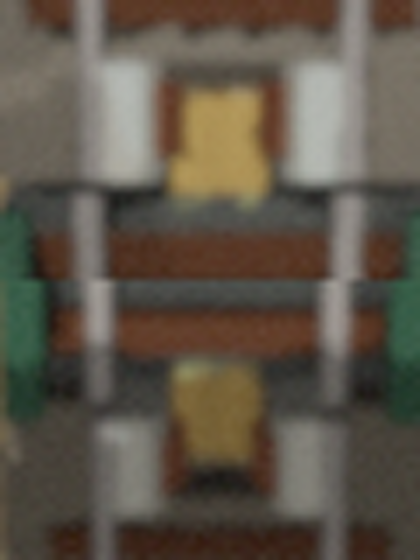

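View pics/sc.png

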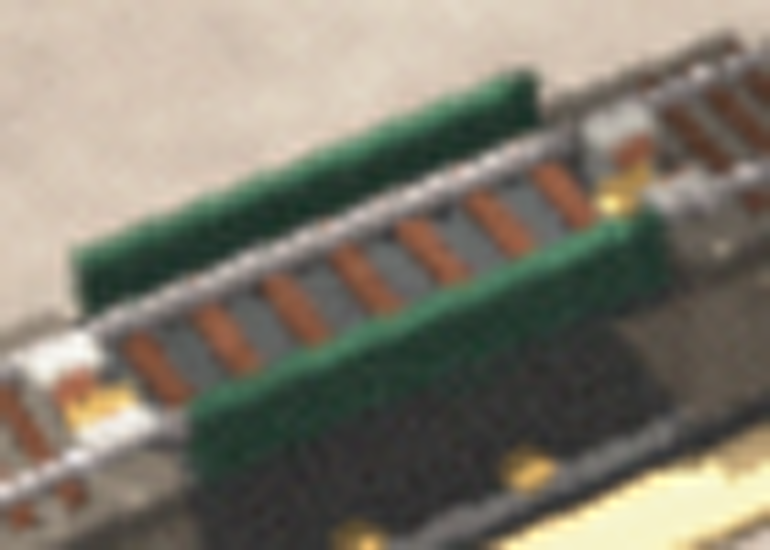

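Both ears lie under their copper clips, at (215,135) and (215,420) in the crop. In the side view the deck rails run on flush with the pier rails at both ends. The gripper is clear, so I'm handing in.

Run:
```python
from cell import *
print(finish_job())
```

```text
the job is handed in; nothing more can be done
None
```

The deck is back in the bridge gap and released, and I handed the job in at about 38.5 s of the 72 s. I took the middle-sized deck off the cradle, found the slots about 4–5 mm off the base's centre along x in the pictures, and fed both ears past the clips.

**Final checks:**
- **Clips:** the push peaked at about 16 N, then fell off sharply as the ears passed.
- **Seating:** the deck met a hard stop at 39.6 mm tool height, the height predicted for fully home.
- **Pictures:** after release, both ears lie under their clips in the wrist view. In the side view the deck rails run on flush with the pier rails at both ends.
- **Gripper:** it is open and about 13 cm clear of the deck.

**What went less well:**
- **Tool tilt:** fast moves before the grasp tilted the tool by up to 11°. I spent about 20 s correcting it in free air; about 1° was left when I gripped.
- **Last press:** my final press against the seats briefly read 22.6 N upward (about 25 N of push with the deck's weight added), right at the stated limit. There was also 9.4 N sideways. I eased off in the next step.
- **Corner check:** the corners I read in the side picture agreed with the home pose only to about 2 pixels. For flatness I relied on the flush rails and on the ears under the clips.
- **Bystanders:** I kept clear of the trains, building, jar and tools, but I did not compare their positions before and after.

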